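Move setting gauges from the cooling cabinet to the setting block

TASK

Raise the sliding sash of the mesh-topped cooling cabinet until it stays up by itself, then reach in under it and take out every steel gauge. Slide each gauge, tip first, flat along the sill into a slot of its own in the setting block until the black line across its blade is level with the slot's mouth, no further. Finally close the sash fully, with the other things on the bench left where they are.

Things in the scene. Friction and masses are not known exactly. Their poses are not given: they have to be found in the camera images.
- cabinet: Fixed grey cabinet, wire-mesh roof, sides and back: 200 deep (x), 350 wide (y), 256 tall; the sash at its -x front runs in two guides 300 tall; a thin gas strut lies outside its +y wall. Origin: centre of underside; +x to its back; the front faces the robot's left (+y), roughly. Sash outer face x -108, inner -100. Nothing passes the mesh.
- sash (a joint): Height of the sash above shut, m: 0 shut, 0.24 upper stop. Clear panel in aluminium frame, 318 wide, 220 tall, 11 thick, 0.6 kg, lower edge 11 mm above the bench when shut. Let go below 0.14 it slides shut (damped, under 0.4 m/s); above 0.17 guide friction holds it. Lifting takes up to 10 N, pushing down from the top about 2 N. Room for a gripper beneath needs about 0.22.
- sash_handle (a point): Middle of the sash's upright round handle bar: 16 thick, 76 free length up and down, 50 in front of the sash's outer face, on its centre line, 101 above the bench when shut; rises with the sash. At each end of the bar a flat arm, 16 wide (y), 12 thick, joins it to the sash. Axes as the cabinet's.
- block: Fixed dark steel setting block, 200 deep (x), 280 wide (y): in front a flat sill 30 above the bench (local x -100 to +20), behind it a bolted aluminium top plate (underside 40, top 58 above the bench) over three level slots side by side, 85 apart. Origin: centre of underside; +x away from the sill; the slots open to -x, which faces the robot's left, roughly.
- slot1 (a point): Mouth of the slot at the block's local y +85: centre of its lower edge, at sill height (30 above the bench), local x +20. Axes as the block's; +x goes in. Each slot is 60 wide, 10 high, 70 deep, floor level with the sill, so a gauge can go in too far; the line belongs at the mouth.
- slot2 (a point): The same for the middle slot (local y 0).
- slot3 (a point): The same for the slot at local y -85.
- gauge1: Plain steel gauge, loose, 150-300 g, may be absent (2 or 3 present): flat blade 130 long (x), 50 wide (y), 6 thick, with an upright finger plate 12 thick (y), local x -50 to -10, top 51 above the underside. Origin: centre of the blade's underside; +x to the tip, z up. A black line crosses the blade 45 from the tip. Starts flat on the cabinet floor, tip to the back.
- gauge1_line (a point): Point of gauge1 on the blade's underside, below the middle of the black line (20 ahead of the body's origin); axes as the gauge's.
- gauge2: Another gauge, same as gauge1. May be absent.
- gauge2_line (a point): Point of gauge2 on the blade's underside, below the middle of the black line (20 ahead of the body's origin); axes as the gauge's.
- gauge3: Another gauge, same as gauge1. May be absent.
- gauge3_line (a point): Point of gauge3 on the blade's underside, below the middle of the black line (20 ahead of the body's origin); axes as the gauge's.
- tape: Bystander: cardboard tape ring, 100 across, 36 tall. Origin: centre of its underside.
- wrench: Bystander: steel wrench, 180 long, flat on the bench.
- driver: Bystander: screwdriver, black handle, 190 long, flat on the bench.
- jar: Bystander: white jar, 70 across, 100 tall. Origin: centre of its underside.
- mug: Bystander: white mug, 82 across, 95 tall. Origin: centre of its underside.
- dial: Bystander: round black dial instrument, 84 across, 27 tall, face up. Origin: centre of its underside.
- cabinet_floor (a point): Centre of the cabinet's inner floor, 10 above the bench; axes as the cabinet's. Inside: 330 between the side walls; low kerbs along the floor at y -120 and +120 (12 above the floor) and a back stop at x +55 (30 above the floor) keep the gauges near the front.
Things that resemble listed ones, but are neither listed nor needed, are in the scene too. Leave any blue or green look-alike of the gauge2 alone.

How it is judged (in metres and radians):
On the way:
1. the sash stands raised above 0.17 m, released and still (value of joint sash above 0.17 m and velocity of joint sash between -0.01 and 0.01 m/s and distance between the grasp point and sash_handle above 0.07 m), for 0.3 s.
At the end, for the whole second after the job is handed in: Every gauge present lies flat (within 7 degrees) and still, tip first in a slot of its own, with its line within 8 mm of the slot's mouth, and the sash is shut to within 10 mm (((x of gauge1_line in the frame of slot1 between -0.008 and 0.008 m and y of gauge1_line in the frame of slot1 between -0.012 and 0.012 m and z of gauge1_line in the frame of slot1 between -0.005 and 0.006 m and x of gauge1 in the frame of slot1 below 0 m) or (x of gauge1_line in the frame of slot2 between -0.008 and 0.008 m and y of gauge1_line in the frame of slot2 between -0.012 and 0.012 m and z of gauge1_line in the frame of slot2 between -0.005 and 0.006 m and x of gauge1 in the frame of slot2 below 0 m) or (x of gauge1_line in the frame of slot3 between -0.008 and 0.008 m and y of gauge1_line in the frame of slot3 between -0.012 and 0.012 m and z of gauge1_line in the frame of slot3 between -0.005 and 0.006 m and x of gauge1 in the frame of slot3 below 0 m)) and angle between each of gauge1, gauge2, gauge3's own z axis and vertical below 0.12 rad and linear speed of each of gauge1, gauge2, gauge3 below 0.02 m/s and ((x of gauge2_line in the frame of slot1 between -0.008 and 0.008 m and y of gauge2_line in the frame of slot1 between -0.012 and 0.012 m and z of gauge2_line in the frame of slot1 between -0.005 and 0.006 m and x of gauge2 in the frame of slot1 below 0 m) or (x of gauge2_line in the frame of slot2 between -0.008 and 0.008 m and y of gauge2_line in the frame of slot2 between -0.012 and 0.012 m and z of gauge2_line in the frame of slot2 between -0.005 and 0.006 m and x of gauge2 in the frame of slot2 below 0 m) or (x of gauge2_line in the frame of slot3 between -0.008 and 0.008 m and y of gauge2_line in the frame of slot3 between -0.012 and 0.012 m and z of gauge2_line in the frame of slot3 between -0.005 and 0.006 m and x of gauge2 in the frame of slot3 below 0 m)) and ((x of gauge3_line in the frame of slot1 between -0.008 and 0.008 m and y of gauge3_line in the frame of slot1 between -0.012 and 0.012 m and z of gauge3_line in the frame of slot1 between -0.005 and 0.006 m and x of gauge3 in the frame of slot1 below 0 m) or (x of gauge3_line in the frame of slot2 between -0.008 and 0.008 m and y of gauge3_line in the frame of slot2 between -0.012 and 0.012 m and z of gauge3_line in the frame of slot2 between -0.005 and 0.006 m and x of gauge3 in the frame of slot2 below 0 m) or (x of gauge3_line in the frame of slot3 between -0.008 and 0.008 m and y of gauge3_line in the frame of slot3 between -0.012 and 0.012 m and z of gauge3_line in the frame of slot3 between -0.005 and 0.006 m and x of gauge3 in the frame of slot3 below 0 m)) and value of joint sash below 0.01 m); the robot touches nothing.
It fails at once if one of the other things on the bench is pushed more than 60 mm (distance of any of tape, wrench, driver, jar, mug, dial from where it was at the start of the episode above 0.06 m).
Of gauge1, gauge2, gauge3 only 2 to 3 are there at a start; the rules pass over those that are not, and their reading is None.
At some moment in a run one of gauge1, gauge2, gauge3 may be knocked a few centimetres aside while the robot is not near it.
Once in a run the grip may slacken for a moment while it holds something.
It also fails if it takes over 210 s, if anything falls off the work surface, if the arm or the gripper's body presses on something with over 40 N, if the wrist force passes 120 N, or if a joint passes its speed limit or range.

ROBOT

A 6-joint arm with a two-finger parallel gripper is mounted at the origin on the work surface. World frame = base frame: x ahead of the robot, y to its left, z up, the work surface at z = 0. Lengths are in m, angles in degrees, forces in N, time in s.
With the tool pointing down it reaches from about 0.275 to 0.725 m from the base axis. Payload 5.6 kg.
Tool frame: the origin (TCP) lies between the finger pads; the fingertips stand 19 mm ahead of it and the grasp point (between the pads) is the TCP; z points along the fingers, y is the direction in which the jaws open and shut (so a half turn about z gives the same grasp; the last joint's range is limited). The gripper opens to 85 mm and grips with 20 to 120 N. Pads are 22 mm wide; open, the fingers measure 114 mm over their backs; the gripper's body (76 mm by 85 mm) begins 54 mm behind the grasp point. The pads swing forward as they close: fully open they stand 13 mm farther back than shut.
Start: joints at [-56.173, 14.616, 6.199, 0, -81.583, -16.306], TCP at [0.166, -0.524, 0.25] pointing down, gripper open.
Joint ranges: [-168.99, 168.99], [-69.2, 112.95], [-62.41, 85.93], [-164.36, 98.24], [-168.68, -3.75], [-174.98, 174.98]. Speed limits (degrees/s): [147.25, 147.25, 180, 180, 180, 180].

INTERFACE

Orientations are given as a 3x3 rotation matrix whose columns are the frame's x, y, z axes.
In Python, from workcell import arm, camera, camera_params gives the robot as it stands.
- The arm moves only by the shell command python3 -m pendant 'ROWS' [FORCE]. ROWS is JSON, a list of rows, each a list of 5 numbers: the shift along the tool's x, y, z in mm, then the turn about the tool's z in degrees, then the opening, from 0 (shut) to 1 (fully open). A call has 1 to 5 rows; each row is the pose to reach, as a shift and turn from the pose commanded when the call began, along the tool's axes at that moment; what a row does not reach only later rows make up. A row lasts 1/10 s, in which the tool goes at most 50 mm and 8.59 degrees, less where a joint would pass 70% of its speed; a pose out of reach is approached as far as the arm can. A call with a gripper value outside its range is refused whole. The fingers move at their own pace and stop on an object; FORCE is the grip in N (left out, the last holds). Time passes only in rows, so rows that repeat a pose let the fingers close. It gives the time, the measured TCP pose, the force and the opening at its end, in the units of the state.
- arm.state(): the state, without advancing time (a new reading comes with each control period).
- camera(name): name is "side" or "top"; returns the picture (480x640x3 uint8, red, green, blue); there is no depth.
- camera_params(name): a dict with "vfov" (degrees; the focal length in pixels is half the picture's height over the tangent of half this angle, whatever the lens; pixels are square), "cx", "cy" (the principal point, pixels), "R" (3x3) and "t" (3): a world point X has camera coordinates R X + t. Camera axes: x right, y down, z forward; pixel columns grow to the right and rows downward; lengths in m; the calibration is good to about 2 mm. A picture is of the moment at which its call begins. camera_params takes no time and is no camera call.
- arm.close_job(): hands the job in, once; it reports no verdict.
The state is a dict: "time": time; "joint_positions": joint angles; "qd": joint speeds; "tau": joint torques, N m; "ee_pos": TCP position; "ee_rot": TCP orientation; "force": force on the tool from outside, world axes, zero at the start; "wrist_torque": the same for the moment, N m; "opening": opening from 0.0 (shut) to 1.0 (fully open).
Only numpy, scipy, OpenCV 4.12 (cv2) and the standard library are available. Lean on these libraries where they do the work, as an engineer would, in place of code of your own. Each camera call takes 0.05 s, during which the arm holds its last target. There are 200 camera calls.

## Working session

There is one attempt and no reset: what is moved stays moved. The work goes in short steps, Python scripts to look and compute and a shell command to move; the robot and the scene stay as the last step left them, time stands still between calls to the robot, and variables do not carry over. Pictures are saved under pics/ and viewed, about 12 in all and at most 16, crops included, and the job is handed in when it is done.

```bash
ls; mkdir -p pics
python3 - <<'E'
from workcell import arm,camera,camera_params
import cv2,numpy as np
for n in("side","top"):
    p=camera_params(n);print(n,p['vfov'],p['cx'],p['cy'],np.round(p['R'],4).tolist(),np.round(p['t'],4).tolist())
    cv2.imwrite(f"pics/{n}0.png",camera(n)[:,:,::-1])
s=arm.state();print(s['time'],s['ee_pos'],np.round(s['ee_rot'],3).tolist(),s['opening'],s['force'])
E
```

```text
pics
side 54.39243174330726 310.5843026509199 244.45864814168047 [[0.7986, 0.6019, 0.0003], [0.5708, -0.7571, -0.3178], [-0.191, 0.2539, -0.9482]] [-0.3905, -0.2556, 1.7719]
top 45.21261856752564 325.17373585507465 246.18868313380008 [[-0.0196, -0.9997, -0.0158], [-0.9922, 0.0214, -0.1226], [0.1229, 0.0133, -0.9923]] [0.0249, 0.5272, 1.6114]
0.1 [ 0.16548208 -0.52408717  0.24948157] [[-0.954, -0.301, -0.001], [-0.301, 0.954, 0.002], [0.0, 0.002, -1.0]] 0.9992198890158691 [ 0.12139575  0.43181828 -0.66634554]
```

View pics/side0.png

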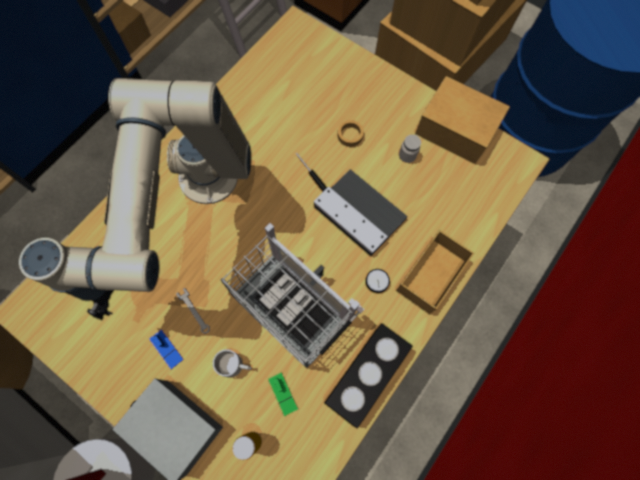

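View pics/top0.png

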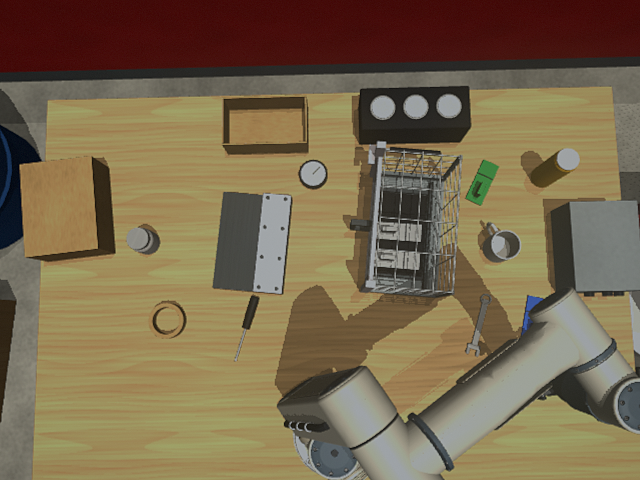

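Run:
```python
import cv2,numpy as np
a=cv2.imread("pics/side0.png")[215:375,205:375]; b=cv2.imread("pics/top0.png")[130:310,340:475]
a=cv2.resize(a,None,fx=3.3,fy=3.3,interpolation=cv2.INTER_CUBIC)[:528]; b=cv2.resize(b,None,fx=528/180,fy=528/180,interpolation=cv2.INTER_CUBIC)
a=cv2.resize(a,(404,380)); b=cv2.resize(b,(390,520)) 
c=np.zeros((600,800,3),np.uint8); c[:380,:404]=a; c[:520,408:798]=b
cv2.imwrite("pics/c1.png",c)
```

```text
(no output)
```

View pics/c1.png

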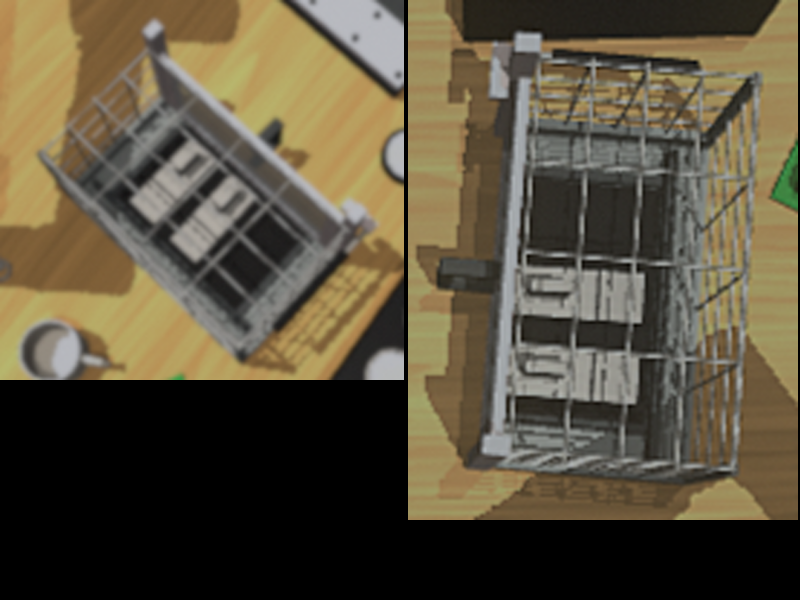

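Run:
```python
import workcell,inspect
print([n for n in dir(workcell) if n[0]!='_'], [n for n in dir(workcell.arm) if n[0]!='_'])
```

```text
['arm', 'camera', 'camera_params'] ['PlanningError', 'close_job', 'state']
```

```bash
cat > h.py <<'E'
import numpy as np,cv2
from workcell import arm,camera,camera_params
P={n:camera_params(n) for n in("side","top")}
def F(n): return 240/np.tan(np.radians(P[n]['vfov']/2))
def ray(n,uv):
    p=P[n];R=np.array(p['R']);t=np.array(p['t'])
    d=R.T@np.array([(uv[0]-p['cx'])/F(n),(uv[1]-p['cy'])/F(n),1]);return -R.T@t,d
def pl(n,uv,z):
    c,d=ray(n,uv);return c+d*(z-c[2])/d[2]
def tri(us,ut):
    (a,d),(b,e)=ray("side",us),ray("top",ut)
    k=np.linalg.lstsq(np.c_[d,-e],b-a,rcond=None)[0];p,q=a+k[0]*d,b+k[1]*e
    return (p+q)/2,np.linalg.norm(p-q)
def proj(n,X):
    p=P[n];c=np.array(p['R'])@np.array(X)+np.array(p['t']);return c[:2]/c[2]*F(n)+[p['cx'],p['cy']]
def snap(n,f):
    im=camera(n)[:,:,::-1].copy();cv2.imwrite("pics/"+f,im);return im
E
python3 -m pendant --help 2>&1 | head -20
python3 - <<'E'
from h import *
np.set_printoptions(precision=4,suppress=True)
S=lambda x,y:(205+x/2.376,215+y/2.375); T=lambda x,y:(340+(x-408)/2.889,130+y/2.889)
for k,s,t in [("guide+x",S(155,35),T(528,42)),("guide-x",S(352,215),T(496,443)),("handle",S(272,130),T(455,272)),
 ("g1 tipL",S(205,262),T(645,272)),("g1 tipR",S(172,238),T(640,322)),("g1 rearR",S(228,180),T(514,318)),("g2tipL",S(165,222),T(640,350)),("g2 tipR",S(132,200),T(636,402)),("g2rearR",S(185,137),T(508,395))]: print(k,*tri(s,t))
for n,box in (("side",(305,160,415,260)),("top",(205,185,300,300))):
    im=cv2.imread(f"pics/{n}0.png");x0,y0,x1,y1=box;g=im[y0:y1,x0:x1].astype(int)
    for nm,m in(("plate",g.min(2)>120),("sill",(g.max(2)<110)&(g.max(2)-g.min(2)<15))):
        c=max(cv2.findContours(m.astype(np.uint8),0,2)[0],key=cv2.contourArea)
        r=cv2.minAreaRect(c);print(n,nm,r[1],cv2.contourArea(c));q=cv2.approxPolyDP(c,6,True)[:,0]+[x0,y0];print(q.tolist())
E
```

```text
invalid input: not JSON, or not a number
guide+x [ 0.5729 -0.1464  0.7461] 0.12751964345995995
guide-x [ 0.575  -0.0762 -0.218 ] 0.3013098606380385
handle [ 0.5746 -0.07    0.1343] 0.0053546530005431124
g1 tipL [ 0.5931 -0.2602  0.0172] 0.01684864759841155
g1 tipR [ 0.5387 -0.2573  0.0188] 0.0050238505971387844
g1 rearR [ 0.5481 -0.1358 -0.0092] 0.0015986953283203323
g2tipL [ 0.5138 -0.2505  0.027 ] 0.01695452768488994
g2 tipR [ 0.459  -0.2494  0.0225] 0.005587768878981599
g2rearR [ 0.4655 -0.1267  0.0254] 0.0031051908723159654
side plate (78.85421752929688, 22.12690544128418) 1638.5
[[327, 187], [314, 202], [374, 250], [386, 235]]
side sill (77.18104553222656, 52.041786193847656) 2003.5
[[349, 171], [332, 188], [387, 235], [371, 252], [315, 205], [370, 254], [405, 216]]
top plate (28.259056091308594, 99.2052230834961) 2653.5
[[264, 193], [253, 290], [280, 293], [290, 196]]
top sill (40.697021484375, 96.61811065673828) 3696.5
[[224, 192], [213, 287], [253, 291], [262, 195]]
```

```bash
cat > blk.py <<'E'
from h import *
np.set_printoptions(precision=4,suppress=True)
S=lambda x,y:(205+x/2.376,215+y/2.375); T=lambda x,y:(340+(x-408)/2.889,130+y/2.889)
print("guides",tri(S(352,215),T(528,42)),tri(S(155,35),T(496,443)))
def corners(n,box,f):
    im=cv2.imread(f);x0,y0,x1,y1=box;g=cv2.resize(im[y0:y1,x0:x1],None,fx=4,fy=4,interpolation=cv2.INTER_CUBIC).astype(int)
    c=max(cv2.findContours((g.min(2)>120).astype(np.uint8),0,2)[0],key=cv2.contourArea)[:,0]
    q=cv2.approxPolyDP(c[:,None],20,True)[:,0]
    L=[]
    for i in range(len(q)):
        a,b=q[i],q[(i+1)%len(q)];e=(b-a)/np.linalg.norm(b-a);w=c-a;s=w@e;d=np.abs(w[:,0]*e[1]-w[:,1]*e[0])
        k=c[(d<8)&(s>12)&(s<np.linalg.norm(b-a)-12)];vx,vy,px,py=cv2.fitLine(k,2,0,.01,.01)[:,0];L.append(np.cross([px,py,1],[px+vx,py+vy,1]))
    out=[]
    for i in range(len(q)):
        z=np.cross(L[i-1],L[i]);out.append(z[:2]/z[2])
    return (np.array(out)+.5)/4-.5+[x0,y0]
if __name__=="__main__":
    s=corners("side",(305,160,415,260),"pics/side0.png");t=corners("top",(205,185,300,300),"pics/top0.png")
    print(s,t)
    C=[]
    for ps,pt in(((386,235),(264,193)),((374,250),(290,196)),((327,187),(253,290)),((314,202),(280,293))):
        us=min(s,key=lambda v:np.hypot(*(v-ps)));ut=min(t,key=lambda v:np.hypot(*(v-pt)))
        X,e=tri(us,ut);C.append(X);print(X,e,pl("top",ut,.058),pl("side",us,.058))
    C=[ (pl("top",min(t,key=lambda v:np.hypot(*(v-pt))),.058)) for pt in((264,193),(290,196),(253,290),(280,293))]
    print("sizes",[np.linalg.norm(C[i]-C[j]) for i,j in((0,1),(2,3),(0,2),(1,3))])
    y=(C[0]+C[1]-C[2]-C[3])[:2];print("block +y ang",np.degrees(np.arctan2(y[1],y[0])))
    m=(C[0]+C[2])/2;y=y/np.linalg.norm(y);print("slot mouths",[m[:2]+k*.085*y for k in(1,0,-1)])
E
python3 blk.py
```

```text
guides (array([ 0.7397, -0.1324,  0.3009]), np.float64(0.0022671319988665736)) (array([ 0.4059, -0.0941,  0.2863]), np.float64(0.004209992603704658))
[[328.8208 186.3465]
 [311.7283 199.8405]
 [372.223  252.0648]
 [387.193  235.709 ]] [[262.9758 192.552 ]
 [252.6659 290.403 ]
 [280.7201 293.195 ]
 [290.4897 195.2089]]
[0.6806 0.1872 0.0672] 0.0018616402818321402 [0.682  0.1876 0.058 ] [0.6805 0.1916 0.058 ]
[0.6726 0.1097 0.0593] 0.001027569038553768 [0.6725 0.1094 0.058 ] [0.6728 0.1105 0.058 ]
[0.4053 0.2184 0.0637] 0.0027286775304553082 [0.4047 0.2182 0.058 ] [0.4047 0.2219 0.058 ]
[0.3933 0.1368 0.0762] 0.003851817095869508 [0.3953 0.14   0.058 ] [0.3872 0.1418 0.058 ]
sizes [np.float64(0.07884238360188786), np.float64(0.07876062818056431), np.float64(0.2790503442806423), np.float64(0.27890335840171804)]
block +y ang -6.294253543900756
slot mouths [array([0.6278, 0.1936]), array([0.5433, 0.2029]), array([0.4589, 0.2122])]
```

```bash
python3 -m pendant '[[0,0,-50,0,1],[0,0,-100,0,1],[0,0,-150,0,1],[0,0,-200,0,1],[-41,24,-200,0,1]]'
python3 -m pendant '[[-41,24,0,0,1],[-82,49,0,0,1],[-123,74,0,0,1],[-164,98,0,0,1],[-205,123,0,0,1]]'
python3 -m pendant '[[-41,24,0,0,1],[-82,49,0,0,1],[-123,74,0,0,1],[-164,98,0,0,1],[-205,123,0,0,1]]'
python3 -m pendant '[[-41,24,0,0,1],[-82,49,0,0,1],[-82,49,0,-8,1],[-82,49,0,-16,1],[-82,49,0,-24,1]]'
python3 -m pendant '[[0,0,0,-8.5,1],[0,0,0,-17,1],[0,0,0,-25.5,1],[0,0,0,-34,1],[0,0,0,-42,1]]'
python3 - <<'E'
from h import *
np.set_printoptions(precision=4,suppress=True)
s=arm.state();print(s['joint_positions'],s['ee_rot']);snap("side","s1.png");snap("top","t1.png")
E
```

```text
time: 0.6
ee_pos: [0.1967, -0.4939, 0.4579]
ee_rot: [[-0.956, -0.294, 0.007], [-0.294, 0.956, -0.015], [-0.002, -0.016, -1.0]]
force: [1.1, 0.1, 0.0]
opening: 0.999
time: 1.1
ee_pos: [0.3568, -0.3085, 0.45]
ee_rot: [[-0.954, -0.301, -0.0], [-0.301, 0.954, 0.0], [0.0, 0.0, -1.0]]
force: [2.3, -0.7, 0.5]
opening: 0.999
time: 1.6
ee_pos: [0.5153, -0.1294, 0.4501]
ee_rot: [[-0.954, -0.301, -0.0], [-0.301, 0.954, 0.0], [0.0, 0.0, -1.0]]
force: [1.4, -0.8, 0.2]
opening: 1.003
time: 2.1
ee_pos: [0.5783, -0.0592, 0.4494]
ee_rot: [[-0.744, -0.668, -0.002], [-0.668, 0.744, -0.0], [0.001, 0.001, -1.0]]
force: [-0.1, -0.2, 0.2]
opening: 1.0
time: 2.6
ee_pos: [0.5779, -0.0597, 0.4497]
ee_rot: [[-0.107, -0.994, -0.001], [-0.994, 0.107, 0.0], [0.0, 0.001, -1.0]]
force: [0.0, 0.1, -0.2]
opening: 1.003
[   9.5058   21.8214   45.5447   -0.0148 -113.7922  -15.6406] [[-0.1068 -0.9943 -0.0012]
 [-0.9943  0.1068  0.    ]
 [ 0.0001  0.0012 -1.    ]]
```

Run:
```python
from h import *
np.set_printoptions(precision=4,suppress=True)
T=lambda x,y:(340+(x-408)/2.889,130+y/2.889)
im=cv2.imread("pics/top0.png")[210:240,344:378].max(2); 
m=(im<75).astype(np.uint8);print('\n'.join(''.join('#' if v else '.' for v in r) for r in m))
print(pl("top",T(447,273),.15),pl("top",(352,224.5),.15))
for X in((.578,-.059,.15),(.578,-.059,.063)):print(proj("top",X),proj("side",X))
im=cv2.imread("pics/side0.png")[255:285,305:335].max(2);print('\n'.join(''.join('#' if v else '.' for v in r) for r in (im<75)))
```

```text
............................#.....
...........................##.....
..........................###.....
..........................###.....
...........................##.....
...........................##.....
...........................##.....
...........................##.....
..........................###.....
.........####.............##......
.......#.........#..########......
.......#...#..#.#####.#######.....
.......#...........##.#######.....
......##..............######......
......#######.###.....######......
......###############.######......
......######...#############......
......#######..#############......
......######################......
.......#####################......
............################......
....................#######.......
..........................#.......
..........................#.......
..........................#.......
.........................##.......
.........................##.......
........................###.......
........................###.......
........................###.....##
[ 0.5695 -0.064   0.15  ] [ 0.5696 -0.06    0.15  
[... 311 characters left out ...]
..................
..............................
..............................
..............................
..............................
...............##.............
..............####............
..............####............
.............#####............
...........#######............
...........#######............
............######............
............######............
.............####.............
...............#..............
..............................
..............................
.......#......................
......###.....................
......####....................
.....######...................
.....######...................
.....#####....................
```

View pics/s1.png

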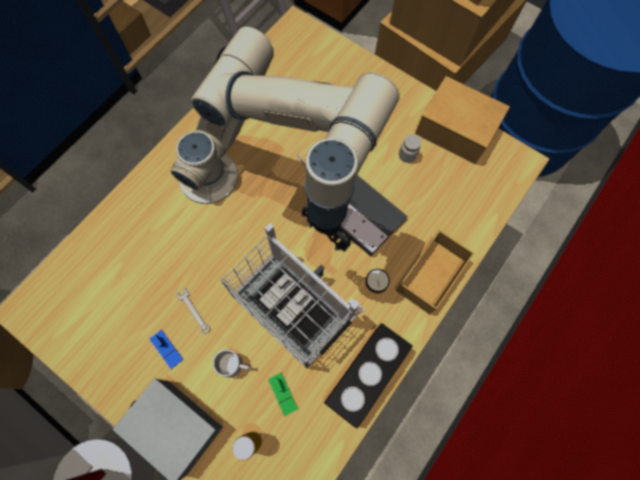

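```bash
python3 -m pendant '[[0,0,45,0,1],[0,0,90,0,1],[0,0,135,0,1],[0,0,180,0,1],[0,0,220,0,1]]' 60
python3 -m pendant '[[1,0,30,0,1],[1,0,60,0,1],[1,0,85,0,1],[1,0,105,0,1],[1,0,118,0,1]]'
python3 - <<'E'
from h import *
s=arm.state();print(s['ee_pos'],s['force']);snap("side","s2.png");im=snap("top","t2.png")
a=cv2.imread("pics/s2.png")[210:340,250:390]
cv2.imwrite("pics/c2.png",np.hstack([cv2.resize(a,(400,371),interpolation=2),cv2.resize(im[150:290,310:460],(397,371),interpolation=2)]))
E
```

```text
time: 3.2
ee_pos: [0.5768, -0.0598, 0.2278]
ee_rot: [[-0.117, -0.993, -0.002], [-0.993, 0.117, 0.0], [-0.0, 0.002, -1.0]]
force: [1.7, 0.2, 0.3]
opening: 1.0
time: 3.7
ee_pos: [0.5766, -0.0608, 0.1101]
ee_rot: [[-0.117, -0.993, -0.003], [-0.993, 0.117, -0.0], [0.0, 0.003, -1.0]]
force: [-0.4, 0.2, 0.2]
opening: 1.003
[ 0.57660782 -0.06080194  0.11008644] [-0.38147553  0.22524809  0.18208103]
```

View pics/c2.png

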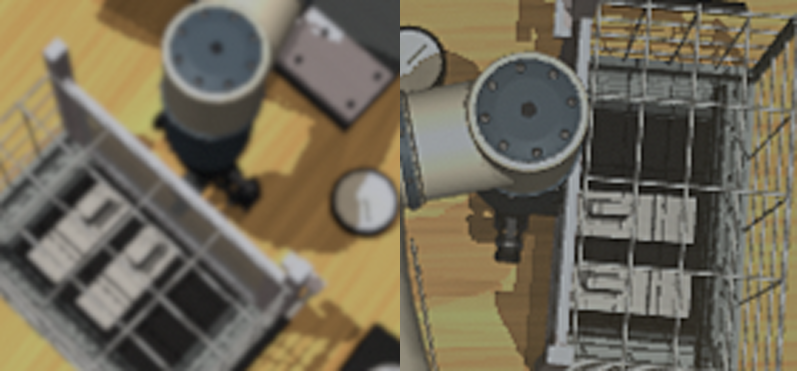

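```bash
python3 -m pendant '[[0,0,0,0,0],[0,0,0,0,0],[0,0,0,0,0],[0,0,0,0,0],[0,0,0,0,0]]' 70
python3 -m pendant '[[0,0,0,0,0],[0,0,0,0,0],[0,0,0,0,0],[0,0,-5,0,0],[0,0,-10,0,0]]' 70
```

```text
time: 4.3
ee_pos: [0.5758, -0.0607, 0.1127]
ee_rot: [[-0.113, -0.994, -0.004], [-0.994, 0.113, 0.0], [0.0, 0.004, -1.0]]
force: [-0.6, -0.3, 1.0]
opening: 0.168
time: 4.8
ee_pos: [0.5758, -0.0607, 0.1205]
ee_rot: [[-0.114, -0.994, -0.005], [-0.994, 0.114, 0.001], [-0.0, 0.005, -1.0]]
force: [-2.5, -0.5, -9.5]
opening: 0.165
```

```bash
python3 -m pendant '[[0,0,-15,0,0],[0,0,-35,0,0],[0,0,-55,0,0],[0,0,-75,0,0],[0,0,-95,0,0]]' 
python3 -m pendant '[[0,0,-20,0,0],[0,0,-40,0,0],[0,0,-60,0,0],[0,0,-80,0,0],[0,0,-100,0,0]]' 
python3 -m pendant '[[0,0,-12,0,0],[0,0,-22,0,0],[0,0,-27,0,0],[0,0,-27,0,0],[0,0,-27,0,0]]'
python3 - <<'E'
from h import *
s=arm.state();print(s['ee_pos'],s['force'],s['opening'],s['joint_positions']);
E
```

```text
time: 5.3
ee_pos: [0.5758, -0.0607, 0.2164]
ee_rot: [[-0.113, -0.994, -0.006], [-0.994, 0.113, 0.001], [0.0, 0.006, -1.0]]
force: [-4.0, 0.4, -8.1]
opening: 0.168
time: 5.8
ee_pos: [0.5758, -0.0606, 0.3169]
ee_rot: [[-0.113, -0.994, -0.006], [-0.994, 0.113, 0.001], [0.0, 0.006, -1.0]]
force: [-5.6, 0.9, -6.7]
opening: 0.166
time: 6.3
ee_pos: [0.5759, -0.0607, 0.3451]
ee_rot: [[-0.113, -0.994, -0.003], [-0.994, 0.113, 0.0], [0.0, 0.003, -1.0]]
force: [-8.5, 1.6, 0.4]
opening: 0.171
[ 0.57585167 -0.06068488  0.34509711] [-8.50497843  1.64808632  0.39253867] 0.17112168326510635 [ 9.42275815e+00  1.80008217e+01  2.44326688e+01 -4.31551311e-02
 -9.66081812e+01 -1.58924272e+01]
```

```bash
python3 -m pendant '[[0,0,0,0,0.6],[0,0,0,0,1],[0,0,0,0,1],[0,0,-20,0,1],[0,0,-50,0,1]]' 
python3 -m pendant '[[0,0,-40,0,1],[0,0,-70,0,1],[0,0,-70,0,1],[-20,0,-70,0,1],[-60,0,-70,0,1]]'
python3 - <<'E'
from h import *
S=lambda x,y:(250+x*.35,210+y*.35); T=lambda x,y:(310+(x-400)*.3778,150+y*.3774)
print(tri(S(215,48),T(528,110)),"TCP z .110")
print(tri(S(352-0,0),T(528,110))[1])
s=arm.state();print(s['ee_pos'],s['time'],s['force'])
a=snap("side","s3.png");b=snap("top","t3.png")
cv2.imwrite("pics/c3.png",np.hstack([a[60:360,200:400],b[60:360,290:490]]).repeat(2,0).repeat(2,1))
E
```

```text
time: 6.8
ee_pos: [0.5774, -0.0608, 0.3937]
ee_rot: [[-0.113, -0.994, -0.003], [-0.994, 0.113, -0.0], [0.001, 0.003, -1.0]]
force: [1.1, 0.4, 0.2]
opening: 0.992
time: 7.3
ee_pos: [0.5847, -0.0024, 0.4646]
ee_rot: [[-0.117, -0.993, 0.001], [-0.993, 0.117, -0.0], [0.0, -0.001, -1.0]]
force: [0.9, 0.8, 0.5]
opening: 0.999
(array([ 0.57865891, -0.06098769,  0.51698258]), np.float64(0.0025045837213813578)) TCP z .110
0.12188809012654223
[ 0.5847039  -0.0024103   0.46462605] 7.3 [0.92423704 0.79447346 0.5421451 ]
```

View pics/c3.png

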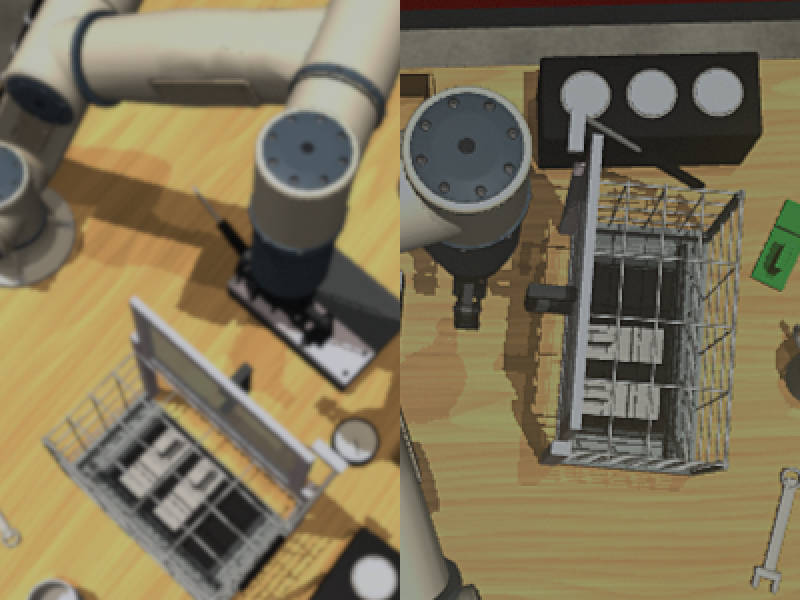

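```bash
python3 -m pendant '[[-40,0,-30,0,1],[-80,0,-80,0,1],[-80,0,-130,0,1],[-80,0,-180,0,1],[-80,0,-230,0,1]]' 
python3 -m pendant '[[0,0,-50,0,1],[0,0,-100,0,1],[0,0,-150,0,1],[0,0,-200,0,1],[0,0,-250,0,1]]' 
python3 -m pendant '[[0,0,-50,0,1],[0,0,-100,0,1],[0,0,-150,0,1],[0,0,-200,0,1],[0,0,-250,0,1]]'
python3 - <<'E'
from h import *
np.set_printoptions(precision=3,suppress=True)
s=arm.state();print(s['joint_positions'],s['ee_pos'])
E
```

```text
time: 7.9
ee_pos: [0.5446, 0.0697, 0.5676]
ee_rot: [[-0.113, -0.993, 0.028], [-0.994, 0.113, 0.002], [-0.005, -0.028, -1.0]]
force: [-1.1, 0.4, 1.6]
opening: 1.001
time: 8.4
ee_pos: [0.4741, 0.0603, 0.6187]
ee_rot: [[-0.113, -0.992, 0.053], [-0.994, 0.113, 0.005], [-0.011, -0.052, -0.999]]
force: [1.0, 0.2, 0.9]
opening: 0.997
time: 8.9
ee_pos: [0.4089, 0.0528, 0.6564]
ee_rot: [[-0.112, -0.991, 0.074], [-0.994, 0.113, 0.005], [-0.013, -0.073, -0.997]]
force: [-0.1, -0.1, -0.6]
opening: 1.003
[  31.061   21.526   85.9      3.974 -150.507  -33.999] [0.409 0.053 0.656]
```

```bash
python3 -m pendant '[[0,0,40,0,1],[0,0,80,0,1],[0,0,120,0,1],[0,0,120,0,1],[0,0,120,0,1]]'
python3 - <<'E'
from h import *
np.set_printoptions(precision=3,suppress=True)
s=arm.state();print(s['joint_positions'],s['ee_pos'])
E
```

```text
time: 9.4
ee_pos: [0.4152, 0.0528, 0.5272]
ee_rot: [[-0.111, -0.992, 0.055], [-0.994, 0.111, -0.003], [-0.003, -0.055, -0.998]]
force: [1.6, 1.6, 0.8]
opening: 1.001
[  30.425    2.451   31.847    1.947 -116.722  -35.878] [0.415 0.053 0.527]
```

```bash
python3 -m pendant '[[40,20,-12,0,1],[80,40,-24,0,1],[120,60,-36,0,1],[143,79,-40,0,1],[190,82,-40,0,1]]' 
python3 -m pendant '[[46,3,0,0,1],[92,6,0,0,1],[138,9,0,0,1],[184,13,0,0,1],[227,17,0,0,1]]' 
python3 -m pendant '[[33,35,0,0,1],[66,70,0,0,1],[99,105,0,0,1],[132,140,0,0,1],[165,175,0,0,1]]' 
python3 -m pendant '[[33,35,0,0,1],[66,70,0,0,1],[74,112,0,0,1],[82,155,0,0,1],[90,198,0,0,1]]' 
python3 -m pendant '[[8,43,0,0,1],[16,86,0,0,1],[16,90,0,0,1],[16,90,0,0,1],[16,90,0,0,1]]'
python3 - <<'E'
from h import *
np.set_printoptions(precision=3,suppress=True)
s=arm.state();print(s['joint_positions'],s['ee_pos'])
E
```

```text
time: 9.9
ee_pos: [0.3107, -0.1261, 0.5696]
ee_rot: [[-0.108, -0.991, 0.08], [-0.994, 0.108, 0.006], [-0.015, -0.078, -0.997]]
force: [2.6, -0.9, -0.2]
opening: 1.001
time: 10.4
ee_pos: [0.2695, -0.3519, 0.5632]
ee_rot: [[-0.113, -0.991, 0.074], [-0.994, 0.114, 0.006], [-0.014, -0.073, -0.997]]
force: [1.4, -0.0, -0.7]
opening: 0.999
time: 10.9
ee_pos: [0.0768, -0.4949, 0.5483]
ee_rot: [[-0.112, -0.991, 0.075], [-0.994, 0.113, 0.006], [-0.014, -0.074, -0.997]]
force: [0.6, -0.7, -0.2]
opening: 1.002
time: 11.4
ee_pos: [-0.1294, -0.5611, 0.5323]
ee_rot: [[-0.112, -0.991, 0.075], [-0.994, 0.113, 0.006], [-0.015, -0.074, -0.997]]
force: [0.4, -0.4, 0.5]
opening: 0.996
time: 11.9
ee_pos: [-0.2145, -0.5585, 0.5153]
ee_rot: [[-0.113, -0.991, 0.072], [-0.994, 0.113, -0.004], [-0.004, -0.072, -0.997]]
force: [0.5, -0.5, 0.9]
opening: 1.0
[ -98.564   36.759   85.912   -6.306 -139.383   87.315] [-0.214 -0.558  0.515]
```

```bash
python3 -m pendant '[[32,0,-38,0,1],[64,0,-76,0,1],[96,0,-114,0,1],[128,0,-152,0,1],[160,0,-190,0,1]]' 
python3 -m pendant '[[32,0,-38,0,1],[64,0,-76,0,1],[96,0,-114,0,1],[128,0,-152,0,1],[160,0,-190,0,1]]'
python3 - <<'E'
from h import *
np.set_printoptions(precision=3,suppress=True)
s=arm.state();print(s['joint_positions'],s['ee_pos'])
E
```

```text
time: 12.4
ee_pos: [-0.1992, -0.5698, 0.5203]
ee_rot: [[-0.114, -0.992, 0.062], [-0.993, 0.112, -0.033], [0.025, -0.065, -0.998]]
force: [0.7, -0.1, -0.2]
opening: 0.997
time: 12.9
ee_pos: [-0.186, -0.5776, 0.5276]
ee_rot: [[-0.117, -0.992, 0.052], [-0.992, 0.114, -0.063], [0.057, -0.059, -0.997]]
force: [-0.3, 0.0, -0.4]
opening: 1.0
[ -95.063   35.809   85.868   -4.76  -136.613   84.88 ] [-0.186 -0.578  0.528]
```

```bash
python3 -m pendant '[[36,6,-34,0,1],[72,12,-68,0,1],[108,18,-102,0,1],[144,24,-136,0,1],[180,30,-170,0,1]]' >/dev/null
python3 -m pendant '[[36,6,-34,0,1],[72,12,-68,0,1],[108,18,-102,0,1],[144,24,-136,0,1],[180,30,-170,0,1]]' >/dev/null
python3 -m pendant '[[36,6,-34,0,1],[72,12,-68,0,1],[108,18,-102,0,1],[144,24,-136,0,1],[180,30,-170,0,1]]'
python3 -m pendant '[[36,6,-34,0,1],[72,12,-68,0,1],[108,18,-102,0,1],[144,24,-136,0,1],[180,30,-170,0,1]]' >/dev/null
python3 -m pendant '[[36,6,-34,0,1],[72,12,-68,0,1],[108,18,-102,0,1],[144,24,-136,0,1],[180,30,-170,0,1]]'
python3 - <<'E'
from h import *
np.set_printoptions(precision=3,suppress=True)
s=arm.state();print(s['joint_positions'],s['ee_pos'])
E
```

```text
time: 14.4
ee_pos: [-0.1975, -0.6109, 0.5315]
ee_rot: [[-0.12, -0.993, 0.02], [-0.98, 0.116, -0.161], [0.158, -0.039, -0.987]]
force: [0.0, -0.2, -0.1]
opening: 0.998
time: 15.4
ee_pos: [-0.2009, -0.6181, 0.5498]
ee_rot: [[-0.121, -0.993, -0.003], [-0.966, 0.118, -0.23], [0.229, -0.025, -0.973]]
force: [-0.5, 0.4, -0.0]
opening: 0.999
[ -94.761   34.995   85.865   -1.149 -127.607   86.985] [-0.201 -0.618  0.55 ]
```

```bash
python3 -m pendant '[[41,6,-28,0,1],[82,12,-56,0,1],[123,18,-84,0,1],[164,24,-112,0,1],[205,30,-140,0,1]]' >/dev/null
python3 -m pendant '[[41,6,-28,0,1],[82,12,-56,0,1],[123,18,-84,0,1],[164,24,-112,0,1],[205,30,-140,0,1]]' >/dev/null
python3 -m pendant '[[41,6,-28,0,1],[82,12,-56,0,1],[123,18,-84,0,1],[164,24,-112,0,1],[205,30,-140,0,1]]'
python3 -m pendant '[[41,6,-28,0,1],[82,12,-56,0,1],[123,18,-84,0,1],[164,24,-112,0,1],[205,30,-140,0,1]]' >/dev/null
python3 -m pendant '[[41,6,-28,0,1],[82,12,-56,0,1],[123,18,-84,0,1],[164,24,-112,0,1],[205,30,-140,0,1]]'
python3 - <<'E'
from h import *
np.set_printoptions(precision=3,suppress=True)
s=arm.state();print(s['joint_positions'],s['ee_pos'])
E
```

```text
time: 16.9
ee_pos: [-0.2062, -0.6568, 0.562]
ee_rot: [[-0.118, -0.992, -0.039], [-0.933, 0.125, -0.338], [0.34, -0.004, -0.94]]
force: [-1.3, -0.4, -0.3]
opening: 1.0
time: 17.9
ee_pos: [-0.2065, -0.664, 0.5876]
ee_rot: [[-0.114, -0.991, -0.063], [-0.902, 0.13, -0.411], [0.415, 0.01, -0.91]]
force: [0.2, -0.1, -0.9]
opening: 1.002
[ -93.31    33.972   85.866    2.545 -117.413   87.617] [-0.206 -0.664  0.588]
```

```bash
python3 -m pendant '[[44,-2,-22,0,1],[88,-4,-44,0,1],[132,-6,-66,0,1],[176,-8,-88,0,1],[220,-10,-110,0,1]]' >/dev/null
python3 -m pendant '[[44,-2,-22,0,1],[88,-4,-44,0,1],[132,-6,-66,0,1],[176,-8,-88,0,1],[220,-10,-110,0,1]]' >/dev/null
python3 -m pendant '[[44,-2,-22,0,1],[88,-4,-44,0,1],[132,-6,-66,0,1],[176,-8,-88,0,1],[220,-10,-110,0,1]]'
python3 -m pendant '[[44,-2,-22,0,1],[88,-4,-44,0,1],[132,-6,-66,0,1],[176,-8,-88,0,1],[220,-10,-110,0,1]]' >/dev/null
python3 -m pendant '[[44,-2,-22,0,1],[88,-4,-44,0,1],[132,-6,-66,0,1],[176,-8,-88,0,1],[220,-10,-110,0,1]]' >/dev/null
python3 -m pendant '[[44,-2,-22,0,1],[88,-4,-44,0,1],[132,-6,-66,0,1],[176,-8,-88,0,1],[220,-10,-110,0,1]]'
python3 - <<'E'
from h import *
np.set_printoptions(precision=3,suppress=True)
s=arm.state();print(s['joint_positions'],s['ee_pos'])
E
```

```text
time: 19.4
ee_pos: [-0.1515, -0.7041, 0.6209]
ee_rot: [[-0.104, -0.99, -0.093], [-0.842, 0.138, -0.521], [0.529, 0.024, -0.848]]
force: [0.0, -0.4, -1.4]
opening: 1.003
time: 20.9
ee_pos: [-0.1142, -0.7551, 0.5602]
ee_rot: [[-0.078, -0.987, -0.142], [-0.882, 0.135, -0.452], [0.465, 0.09, -0.881]]
force: [-2.0, 9.5, 11.2]
opening: 1.0
[ -81.771   39.218   85.015   12.583 -109.499   82.277] [-0.114 -0.755  0.56 ]
```

```bash
python3 -m pendant '[[-13,3,-18,0,1],[-26,7,-36,0,1],[-40,11,-54,0,1],[-52,14,-72,0,1],[-65,18,-89,0,1]]'
python3 - <<'E'
from h import *
np.set_printoptions(precision=3,suppress=True)
s=arm.state();print(s['joint_positions'],s['ee_pos'],s['force'])
a=snap("side","s4.png");b=snap("top","t4.png")
cv2.imwrite("pics/c4.png",np.hstack([cv2.resize(a,(400,300)),cv2.resize(b,(400,300))]))
E
```

```text
time: 21.4
ee_pos: [-0.1154, -0.6372, 0.6305]
ee_rot: [[-0.077, -0.988, -0.133], [-0.87, 0.132, -0.475], [0.487, 0.078, -0.87]]
force: [1.1, -1.3, -0.4]
opening: 0.999
[ -80.069   19.91    61.456   12.657 -104.085   79.744] [-0.115 -0.637  0.631] [ 1.064 -1.329 -0.357]
```

View pics/c4.png

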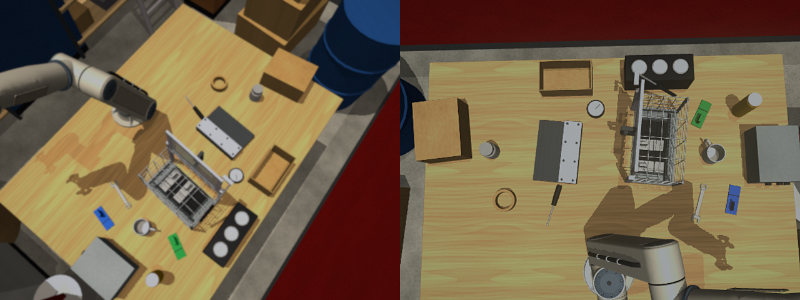

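```bash
python3 -m pendant '[[41,-3,-29,0,1],[82,-6,-58,0,1],[123,-9,-87,0,1],[164,-12,-116,0,1],[205,-15,-145,0,1]]' | head -3
python3 -m pendant '[[41,-3,-29,0,1],[82,-6,-58,0,1],[123,-9,-87,0,1],[164,-12,-116,0,1],[205,-15,-145,0,1]]' | head -4
python3 -m pendant '[[41,-3,-29,0,1],[82,-6,-58,0,1],[123,-9,-87,0,1],[164,-12,-116,0,1],[205,-15,-145,0,1]]' | head -4
python3 - <<'E'
from h import *
np.set_printoptions(precision=3,suppress=True)
s=arm.state();print(s['joint_positions'],s['ee_pos'],s['force'])
E
```

```text
time: 22.0
ee_pos: [-0.0929, -0.5738, 0.6825]
ee_rot: [[-0.083, -0.99, -0.113], [-0.86, 0.128, -0.494], [0.504, 0.056, -0.862]]
time: 22.5
ee_pos: [-0.0737, -0.5422, 0.6984]
ee_rot: [[-0.086, -0.992, -0.095], [-0.853, 0.122, -0.508], [0.515, 0.037, -0.856]]
force: [-0.1, 0.6, -0.3]
time: 23.0
ee_pos: [-0.0589, -0.525, 0.7095]
ee_rot: [[-0.09, -0.993, -0.077], [-0.844, 0.117, -0.523], [0.528, 0.018, -0.849]]
force: [0.4, 0.4, -0.5]
[ -70.01    11.053   63.014   15.784 -112.466   73.504] [-0.059 -0.525  0.71 ] [ 0.45   0.403 -0.487]
```

```bash
python3 -m pendant '[[20,18,34,0,1],[40,36,68,0,1],[61,54,102,0,1],[81,71,136,0,1],[101,89,171,0,1]]' | head -3
python3 -m pendant '[[0,0,0,0,1],[44,3,-22,0,1],[88,6,-44,0,1],[132,9,-66,0,1],[176,12,-88,0,1]]' | head -4
python3 -m pendant '[[44,3,-22,0,1],[88,6,-44,0,1],[132,9,-66,0,1],[176,12,-88,0,1],[220,15,-110,0,1]]' | head -4
python3 - <<'E'
from h import *
np.set_printoptions(precision=3,suppress=True)
s=arm.state();print(s['joint_positions'],s['ee_pos'],s['force'])
E
```

```text
time: 23.5
ee_pos: [-0.171, -0.6903, 0.6188]
ee_rot: [[-0.09, -0.993, -0.077], [-0.844, 0.117, -0.523], [0.529, 0.018, -0.849]]
time: 24.0
ee_pos: [-0.1666, -0.6954, 0.6423]
ee_rot: [[-0.087, -0.992, -0.087], [-0.818, 0.121, -0.563], [0.569, 0.022, -0.822]]
force: [-0.2, -0.1, 0.8]
time: 24.5
ee_pos: [-0.1615, -0.6958, 0.659]
ee_rot: [[-0.082, -0.992, -0.096], [-0.794, 0.124, -0.596], [0.603, 0.027, -0.798]]
force: [-0.7, 0.5, -0.8]
[ -87.122   31.176   85.893    7.606 -108.077   85.299] [-0.161 -0.696  0.659] [-0.725  0.511 -0.76 ]
```

```bash
python3 -m pendant '[[45,0,-19,0,1],[90,0,-38,0,1],[135,0,-57,0,1],[180,0,-76,0,1],[225,0,-95,0,1]]' | head -4
python3 -m pendant '[[45,-3,-19,0,1],[90,-6,-38,0,1],[90,-6,-38,0,1],[40,-6,0,0,1],[0,0,0,0,1]]' | head -4
python3 - <<'E'
from h import *
np.set_printoptions(precision=4,suppress=True)
s=arm.state();print(s['joint_positions'],s['ee_pos'],s['force'],s['ee_rot'])
E
```

```text
time: 25.0
ee_pos: [-0.149, -0.7012, 0.6749]
ee_rot: [[-0.078, -0.991, -0.105], [-0.767, 0.127, -0.629], [0.637, 0.031, -0.77]]
force: [-0.1, -0.7, 0.3]
time: 25.5
ee_pos: [-0.1478, -0.7052, 0.6677]
ee_rot: [[-0.076, -0.992, -0.102], [-0.775, 0.123, -0.62], [0.628, 0.032, -0.778]]
force: [0.1, -1.8, -2.2]
[ -85.3472   31.0541   85.5196    9.0922 -106.1725   84.494 ] [-0.1478 -0.7052  0.6677] [ 0.138  -1.7985 -2.2225] [[-0.076  -0.9919 -0.1018]
 [-0.7748  0.123  -0.6202]
 [ 0.6277  0.0318 -0.7778]]
```

Run:
```python
from h import *
a=snap("side","s5.png")[245:345,225:345];b=snap("top","t5.png")[190:280,370:450]
A=cv2.resize(a,None,fx=4,fy=4,interpolation=2);B=cv2.resize(b,None,fx=4,fy=4,interpolation=2)
c=np.zeros((400,800,3),np.uint8);c[:,:480]=A;c[:360,480:]=B;cv2.imwrite("pics/c5.png",c)
```

```text
(no output)
```

View pics/c5.png

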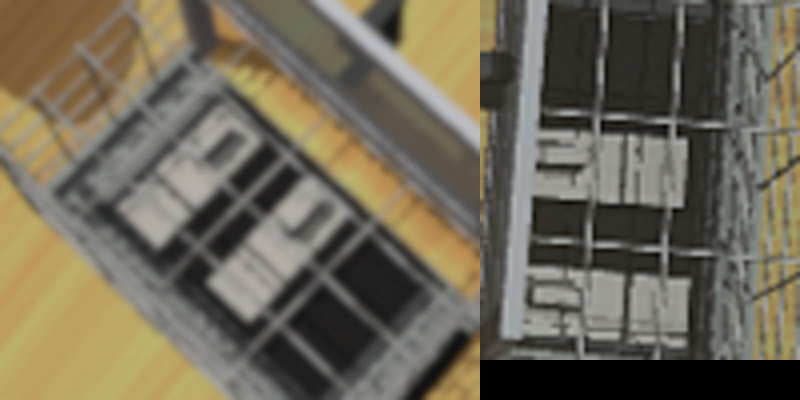

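```bash
cat > g.py <<'E'
from h import *
np.set_printoptions(precision=4,suppress=True)
S=lambda p:(225+p[0]/4-.4,245+p[1]/4-.4); T=lambda p:(370+(p[0]-480)/4-.4,190+p[1]/4-.4)
G={"g1":dict(s=[(205,282),(250,320),(302,175),(355,212)],t=[(684,208),(688,138)],l=[(624,206),(626,135)]),
   "g2":dict(s=[(118,205),(165,252),(215,105),(262,145)],t=[(688,345),(690,277)],l=[(628,342),(628,274)])}
c0=np.array([.561,-.216]);ex=np.array([-.113,-.9936]);ey=np.array([.9936,-.113])
for k,g in G.items():
    for a,b in zip(g['s'],g['t']): print(k,"tri",*tri(S(a),T(b)))
    q=[pl("side",S(a),.016)[:2] for a in g['s']];t=[pl("top",T(a),.016)[:2] for a in g['t']];l=[pl("top",T(a),.016)[:2] for a in g['l']]
    ax=(q[0]+q[1]-q[2]-q[3])/2;print(" len",np.linalg.norm(ax),"head",np.degrees(np.arctan2(ax[1],ax[0])),"width",np.linalg.norm(q[0]-q[1]),np.linalg.norm(t[0]-t[1]))
    tip=(q[0]+q[1])/2;tt=(t[0]+t[1])/2;w=t[1]-t[0]
    print(" tip side",tip,"top",tt,"line top",(l[0]+l[1])/2,"rear",(q[2]+q[3])/2,"head by tip edge",np.degrees(np.arctan2(w[1],w[0]))-90)
    for X in(tip,tt,(q[2]+q[3])/2):print("  cab",(X-c0)@ex,(X-c0)@ey)
E
python3 g.py
```

```text
g1 tri [ 0.5364 -0.2591  0.0232] 0.0009086526567745704
g1 tri [ 0.5867 -0.2625  0.0284] 0.0024879610604681243
 len 0.12615902789132033 head -95.57793139970029 width 0.050430273635173294 0.05110757022667349
 tip side [ 0.5607 -0.2592] top [ 0.5625 -0.263 ] line top [ 0.5652 -0.2192] rear [ 0.5729 -0.1337] head by tip edge -95.51525500379131
  cab 0.04297853693716485 0.004572979870335489
  cab 0.04649345253603215 0.0067508037909946635
  cab -0.08316519632913565 0.0025686344703237164
g2 tri [ 0.4381 -0.2546  0.0382] 0.0038285432790470413
g2 tri [ 0.4895 -0.2607  0.0133] 0.00665582817165626
 len 0.12270436649934698 head -94.6924538789702 width 0.058419584094802225 0.048841045990904074
 tip side [ 0.4632 -0.2547] top [ 0.4627 -0.2611] line top [ 0.4658 -0.2177] rear [ 0.4733 -0.1324] head by tip edge -93.97398437200715
  cab 0.04946133949684146 -0.09275866688846011
  cab 0.0559244477786318 -0.092543493390367
  cab -0.07318337309473104 -0.09660392275741925
```

```bash
cat > to.py <<'E'
import sys,json
from h import *
s=arm.state();R=np.array(s['ee_rot']);p=np.array(s['ee_pos'])
print("t",s['time'],"p",p.round(4),"z",R[:,2].round(3),"y",R[:,1].round(3),"q",np.round(s['joint_positions'],0),"F",np.round(s['force'],1),"op",round(s['opening'],3))
for w in json.loads(sys.argv[1]) if len(sys.argv)>1 else []:
    d=np.array(w)-p;v=R.T@d*1000;print(w,"shift",v.round(0),"rows",np.ceil(np.linalg.norm(v)/50));p=np.array(w)
E
python3 to.py '[[0.15,-0.62,0.62],[0.33,-0.5,0.62],[0.45,-0.2,0.60],[0.57,0.0,0.55],[0.57,0.0,0.2],[0.5715,0.0,0.06],[0.5715,-0.10,0.046],[0.5715,-0.159,0.043]]'
```

```text
t 25.6 p [-0.1503 -0.7013  0.674 ] z [-0.106 -0.628 -0.771] y [-0.991  0.128  0.032] q [ -85.   31.   86.    9. -106.   84.] F [-0.6  0.6  1.1] op 1.001
[0.15, -0.62, 0.62] shift [-120. -289.  -41.] rows 7.0
[0.33, -0.5, 0.62] shift [-106. -163.  -94.] rows 5.0
[0.45, -0.2, 0.6] shift [-252.  -81. -186.] rows 7.0
[0.57, 0.0, 0.55] shift [-195.  -95. -100.] rows 5.0
[0.57, 0.0, 0.2] shift [-223.  -11.  270.] rows 7.0
[0.5715, 0.0, 0.06] shift [-89.  -6. 108.] rows 3.0
[0.5715, -0.1, 0.046] shift [ 68. -13.  74.] rows 3.0
[0.5715, -0.159, 0.043] shift [43. -8. 39.] rows 2.0
```

```bash
python3 -m pendant '[[-18,-43,-6,0,1],[-36,-86,-12,0,1],[-54,-129,-18,0,1],[-72,-172,-24,0,1],[-90,-215,-30,0,1]]' | head -4
python3 -m pendant '[[-15,-37,-5,0,1],[-30,-74,-11,0,1],[-51,-107,-30,0,1],[-72,-140,-49,0,1],[-93,-173,-68,0,1]]' | head -4
python3 -m pendant '[[-21,-33,-19,0,1],[-43,-64,-37,0,1],[-79,-76,-63,0,1],[-115,-88,-90,0,1],[-151,-100,-116,0,1]]' | head -4
python3 -m pendant '[[-36,-12,-26,0,1],[-72,-23,-53,0,1],[-108,-35,-80,0,1],[-144,-46,-107,0,1],[-144,-46,-107,0,1]]' | head -4
python3 to.py '[[0.45,-0.2,0.60],[0.57,0.0,0.55],[0.57,0.0,0.2]]'
```

```text
time: 26.1
ee_pos: [0.0535, -0.6455, 0.6381]
ee_rot: [[-0.078, -0.991, -0.105], [-0.766, 0.127, -0.631], [0.639, 0.031, -0.769]]
force: [-0.1, -0.9, 0.7]
time: 26.6
ee_pos: [0.2396, -0.5535, 0.6258]
ee_rot: [[-0.078, -0.991, -0.104], [-0.766, 0.127, -0.63], [0.638, 0.031, -0.769]]
force: [0.3, -0.4, 0.2]
time: 27.1
ee_pos: [0.3621, -0.3768, 0.6155]
ee_rot: [[-0.078, -0.991, -0.104], [-0.766, 0.127, -0.63], [0.638, 0.031, -0.769]]
force: [1.5, -0.6, -0.5]
time: 27.6
ee_pos: [0.433, -0.2024, 0.6026]
ee_rot: [[-0.07, -0.992, -0.104], [-0.766, 0.121, -0.631], [0.639, 0.035, -0.769]]
force: [1.7, -0.4, -1.0]
t 27.6 p [ 0.433  -0.2024  0.6026] z [-0.104 -0.631 -0.769] y [-0.992  0.121  0.035] q [  16.   11.   26.   41. -118.   -6.] F [ 1.7 -0.4 -1. ] op 0.999
[0.45, -0.2, 0.6] shift [ -5. -17.  -1.] rows 1.0
[0.57, 0.0, 0.55] shift [-194.  -97. -100.] rows 5.0
[0.57, 0.0, 0.2] shift [-223.  -12.  269.] rows 8.0
```

```bash
python3 -m pendant '[[-40,-23,-20,0,1],[-80,-46,-40,0,1],[-120,-69,-60,0,1],[-160,-92,-80,0,1],[-203,-115,-105,0,1]]' | head -4
python3 -m pendant '[[0,0,0,0,1],[-28,-1,34,0,1],[-56,-3,67,0,1],[-84,-4,101,0,1],[-112,-6,134,0,1]]' | head -4
python3 -m pendant '[[-28,-1,34,0,1],[-56,-3,67,0,1],[-84,-4,101,0,1],[-100,-5,122,0,1],[-100,-5,122,0,1]]' | head -4
python3 to.py '[[0.5715,0.0,0.065],[0.5715,-0.10,0.048],[0.5715,-0.159,0.044]]'
```

```text
time: 28.1
ee_pos: [0.5677, -0.0033, 0.5533]
ee_rot: [[-0.079, -0.992, -0.104], [-0.767, 0.127, -0.629], [0.637, 0.03, -0.77]]
force: [2.8, -0.2, 2.5]
time: 28.6
ee_pos: [0.5673, -0.004, 0.3769]
ee_rot: [[-0.079, -0.991, -0.104], [-0.767, 0.127, -0.629], [0.637, 0.031, -0.771]]
force: [0.7, 0.1, 0.3]
time: 29.1
ee_pos: [0.566, -0.0054, 0.2173]
ee_rot: [[-0.074, -0.991, -0.111], [-0.765, 0.128, -0.631], [0.64, 0.038, -0.768]]
force: [0.8, -0.9, 1.0]
t 29.1 p [ 0.566  -0.0054  0.2173] z [-0.111 -0.631 -0.768] y [-0.991  0.128  0.038] q [ 31.  27.  -2.  29. -90. -46.] F [ 0.8 -0.9  1. ] op 0.998
[0.5715, 0.0, 0.065] shift [-102.  -11.  113.] rows 4.0
[0.5715, -0.1, 0.048] shift [ 66. -13.  76.] rows 3.0
[0.5715, -0.159, 0.044] shift [43. -8. 40.] rows 2.0
```

```bash
python3 -m pendant '[[-26,-3,28,0,1],[-52,-6,56,0,1],[-78,-9,84,0,1],[-102,-11,113,0,1],[-102,-11,113,0,1]]' | head -4
python3 -m pendant '[[17,-3,19,0,1],[33,-6,38,0,1],[50,-10,57,0,1],[66,-13,76,0,1],[66,-13,76,0,1]]' | head -4
python3 to.py '[[0.5715,-0.159,0.044]]'
python3 - <<'E'
from h import *
a=snap("side","s6.png")[200:350,225:375];b=snap("top","t6.png")[140:300,310:470]
cv2.imwrite("pics/c6.png",np.hstack([cv2.resize(a,(400,400),interpolation=2),cv2.resize(b,(400,400),interpolation=2)]))
E
```

```text
time: 29.6
ee_pos: [0.5733, 0.0004, 0.0661]
ee_rot: [[-0.075, -0.991, -0.11], [-0.765, 0.128, -0.631], [0.64, 0.037, -0.768]]
force: [-0.4, -0.8, 0.0]
time: 30.1
ee_pos: [0.575, -0.1012, 0.0545]
ee_rot: [[-0.082, -0.991, -0.105], [-0.766, 0.13, -0.629], [0.637, 0.029, -0.77]]
force: [-1.1, 0.4, -0.2]
t 30.1 p [ 0.575  -0.1012  0.0545] z [-0.105 -0.629 -0.77 ] y [-0.991  0.13   0.029] q [ 22.  34. -18.  36. -66. -53.] F [-1.1  0.4 -0.2] op 0.998
[0.5715, -0.159, 0.044] shift [38. -4. 45.] rows 2.0
```

View pics/c6.png

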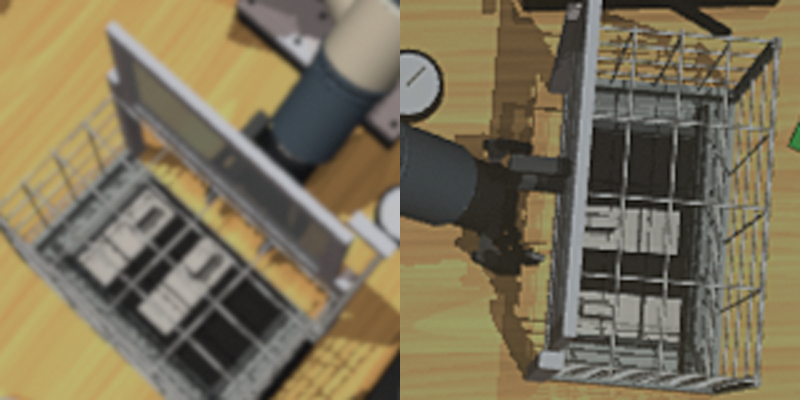

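Run:
```python
from h import *
C=lambda n,X:((proj(n,X)-([225,200] if n=="side" else [310,140]))*(400/150 if n=="side" else 2.5)+([0,0] if n=="side" else [400,0])).round(0)
for n,X in(("tcp",(.575,-.1012,.0545)),("plate",(.5708,-.1674,.061)),("blade tip",(.562,-.262,.016)),("g2 plate",(.4705,-.165,.061)),("jaw+",(.575+.05,-.1012-.006+.02,.075)),("jaw-",(.575-.05,-.1012+.006+.02,.075)))  : print(n,C("side",X),C("top",X))
```

```text
tcp [234. 222.] [539. 219.]
plate [200. 260.] [598. 221.]
blade tip [150. 322.] [677. 232.]
g2 plate [138. 212.] [599. 310.]
jaw+ [273. 233.] [526. 173.]
jaw- [215. 179.] [518. 261.]
```

```bash
python3 -m pendant '[[13,-1,15,0,1],[26,-3,30,0,1],[38,-4,45,0,1],[38,-4,45,0,1],[38,-4,45,0,0.5]]' 90| head -5
python3 -m pendant '[[0,0,0,0,0.3],[0,0,0,0,0],[0,0,0,0,0],[0,0,0,0,0],[0,0,0,0,0]]' 90
python3 to.py
```

```text
time: 30.7
ee_pos: [0.572, -0.1561, 0.0427]
ee_rot: [[-0.079, -0.992, -0.102], [-0.766, 0.126, -0.63], [0.637, 0.029, -0.77]]
force: [-0.0, 0.3, 0.0]
opening: 0.861
time: 31.2
ee_pos: [0.5714, -0.1563, 0.0419]
ee_rot: [[-0.078, -0.992, -0.103], [-0.766, 0.126, -0.63], [0.638, 0.03, -0.77]]
force: [-0.3, 1.6, 1.8]
opening: 0.127
t 31.2 p [ 0.5714 -0.1563  0.0419] z [-0.103 -0.63  -0.77 ] y [-0.992  0.126  0.03 ] q [ 17.  34. -22.  41. -61. -52.] F [-0.3  1.6  1.8] op 0.127
```

```bash
python3 to.py '[[0.5714,-0.1563,0.054],[0.588,0.0,0.06],[0.57,0.03,0.24],[0.556,0.325,0.2],[0.556,0.32,0.085]]'
```

```text
t 31.2 p [ 0.5714 -0.1563  0.0419] z [-0.103 -0.63  -0.77 ] y [-0.992  0.126  0.03 ] q [ 17.  34. -22.  41. -61. -52.] F [-0.3  1.6  1.8] op 0.127
[0.5714, -0.1563, 0.054] shift [ 8.  0. -9.] rows 1.0
[0.588, 0.0, 0.06] shift [-117.    3. -105.] rows 4.0
[0.57, 0.03, 0.24] shift [  93.   27. -156.] rows 4.0
[0.556, 0.325, 0.2] shift [-251.   50. -154.] rows 6.0
[0.556, 0.32, 0.085] shift [-69.  -4.  92.] rows 3.0
```

```bash
python3 -m pendant '[[4,0,-4,0,0],[8,0,-9,0,0],[-14,1,-30,0,0],[-36,2,-50,0,0],[-58,2,-70,0,0]]' | head -5
python3 -m pendant '[[-22,0,-20,0,0],[-44,1,-40,0,0],[-51,1,-44,0,0],[-51,1,-44,0,0],[-30,10,-90,0,0]]' | head -5
python3 -m pendant '[[20,3,-34,0,0],[40,6,-68,0,0],[50,10,-85,0,0],[50,10,-85,0,0],[50,10,-85,0,0]]' | head -5
python3 to.py '[[0.556,0.325,0.2],[0.556,0.32,0.085]]'
python3 - <<'E'
from h import *
a=snap("side","s7.png")[170:350,225:405];b=snap("top","t7.png")[140:320,280:460]
cv2.imwrite("pics/c7.png",np.hstack([cv2.resize(a,(400,400),interpolation=2),cv2.resize(b,(400,400),interpolation=2)]))
print(pl("top",(143,238),.1),pl("top",(253,300),.02),pl("top",(313,174),.027))
E
```

```text
time: 31.7
ee_pos: [0.5801, -0.0672, 0.0584]
ee_rot: [[-0.079, -0.991, -0.106], [-0.767, 0.128, -0.629], [0.637, 0.032, -0.77]]
force: [1.2, 0.8, -1.7]
opening: 0.128
time: 32.2
ee_pos: [0.5781, 0.0094, 0.102]
ee_rot: [[-0.073, -0.99, -0.118], [-0.763, 0.132, -0.633], [0.642, 0.044, -0.765]]
force: [0.2, -1.0, -3.4]
opening: 0.126
time: 32.7
ee_pos: [0.5768, 0.028, 0.2042]
ee_rot: [[-0.078, -0.991, -0.107], [-0.767, 0.128, -0.629], [0.637, 0.033, -0.77]]
force: [0.2, -0.3, -4.1]
opening: 0.123
t 32.7 p [0.5768 0.028  0.2042] z [-0.107 -0.629 -0.77 ] y [-0.991  0.128  0.033] q [ 34.  30.   1.  28. -91. -47.] F [ 0.2 -0.3 -4.1] op 0.123
[0.556, 0.325, 0.2] shift [-229.   59. -181.] rows 6.0
[0.556, 0.32, 0.085] shift [-69.  -4.  92.] rows 3.0
[0.55277776 0.51421121 0.1       ] [0.37922952 0.22270661 0.02      ] [0.74054658 0.0453497  0.027     ]
```

View pics/c7.png

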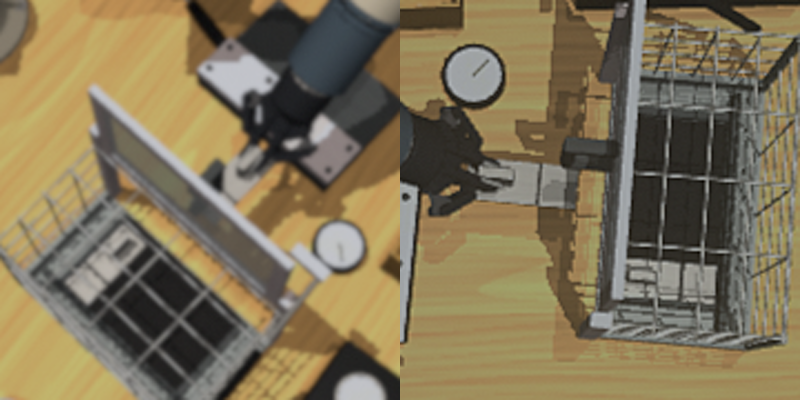

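```bash
python3 -m pendant '[[-35,9,-28,0,0],[-70,18,-56,0,0],[-105,27,-84,0,0],[-140,36,-112,0,0],[-175,45,-140,0,0]]' | head -5
python3 -m pendant '[[-30,8,-22,0,0],[-54,14,-41,0,0],[-54,14,-41,0,0],[-75,13,-13,0,0],[-96,12,15,0,0]]' | head -5
python3 -m pendant '[[-16,-1,20,0,0],[-27,-2,36,0,0],[-27,-2,36,0,0],[-27,-2,36,0,0]]' | head -5
python3 to.py '[[0.556,0.318,0.064],[0.550,0.2635,0.0625]]'
python3 - <<'E'
from h import *
np.set_printoptions(precision=4,suppress=True)
a=snap("side","s8.png")[130:280,290:440];b=snap("top","t8.png")[170:310,190:330]
cv2.imwrite("pics/c8.png",np.hstack([cv2.resize(a,(400,400),interpolation=2),cv2.resize(b,(400,400),interpolation=2)]))
E
```

```text
time: 33.3
ee_pos: [0.5608, 0.258, 0.201]
ee_rot: [[-0.077, -0.991, -0.107], [-0.765, 0.128, -0.631], [0.639, 0.033, -0.768]]
force: [1.5, -0.2, -2.2]
opening: 0.124
time: 33.8
ee_pos: [0.5555, 0.3224, 0.1283]
ee_rot: [[-0.078, -0.991, -0.105], [-0.767, 0.127, -0.629], [0.637, 0.032, -0.77]]
force: [0.7, 1.1, -2.1]
opening: 0.128
time: 34.2
ee_pos: [0.5558, 0.3196, 0.085]
ee_rot: [[-0.078, -0.991, -0.106], [-0.765, 0.127, -0.631], [0.639, 0.032, -0.768]]
force: [-0.1, -0.0, -1.5]
opening: 0.124
t 34.2 p [0.5558 0.3196 0.085 ] z [-0.106 -0.631 -0.768] y [-0.991  0.127  0.032] q [  53.   51.   25.   18. -101.  -62.] F [-0.1 -0.  -1.5] op 0.124
[0.556, 0.318, 0.064] shift [-12.  -1.  17.] rows 1.0
[0.55, 0.2635, 0.0625] shift [41. -1. 36.] rows 2.0
```

View pics/c8.png

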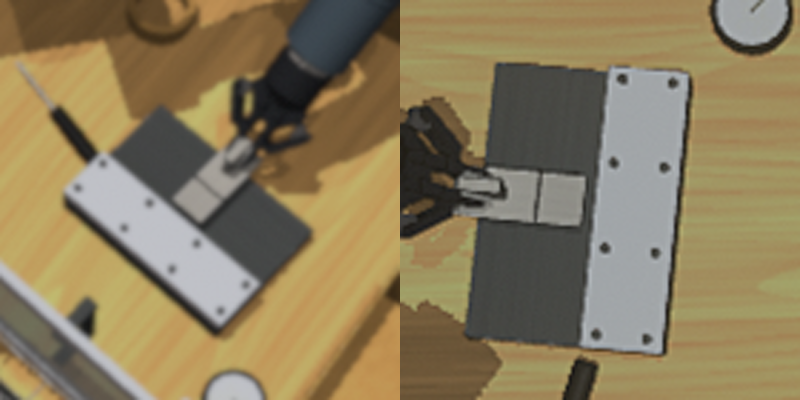

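```bash
cat > tipm.py <<'E'
from h import *
np.set_printoptions(precision=4,suppress=True)
k=140/400
T=lambda p:(190+(p[0]-400)*k-.3,170+p[1]*k-.3)
m=np.array([.5433,.2029]);ex=np.array([-.1097,-.994]);ey=np.array([.994,-.1097])
pts={n:pl("top",T(p),.059)[:2] for n,p in dict(tipH=(586,172),tipL=(584,225),lineH=(540,171),lineL=(536,222),plH=(608,68),plL=(582,347)).items()}
for n,X in pts.items(): print(n,X,"slot2 x,y",((X-m)@ex).round(4),((X-m)@ey).round(4))
d=pts['tipH']-pts['tipL'];print("gauge head",np.degrees(np.arctan2(d[1],d[0]))-90, np.linalg.norm(d))
E
python3 tipm.py
```

```text
tipH [0.5749 0.2113] slot2 x,y -0.0118 0.0305
tipL [0.5222 0.2135] slot2 x,y -0.0083 -0.0221
lineH [0.5769 0.2568] slot2 x,y -0.0573 0.0275
lineL [0.5262 0.2609] slot2 x,y -0.0557 -0.0233
plH [0.6791 0.1889] slot2 x,y -0.001 0.1365
plL [0.4025 0.216 ] slot2 x,y 0.0024 -0.1414
gauge head -92.40754334743724 0.052725543805161874
```

```bash
python3 -m pendant '[[-6,2,8,0,0],[-12,3,16,0,0],[-12,3,16,0,0],[-12,3,16,0,0]]' | sed -n '2p;4p'
python3 to.py '[[0.552,0.317,0.062],[0.5487,0.287,0.062],[0.546,0.2635,0.062]]'
python3 -m pendant '[[0,0,1,0,0],[0,0,1,0,0]]' | sed -n '2p;4p'
```

```text
ee_pos: [0.5518, 0.3198, 0.0651]
force: [-0.6, 0.2, -2.8]
t 34.7 p [0.5518 0.3198 0.0651] z [-0.105 -0.63  -0.769] y [-0.991  0.127  0.032] q [ 53.  51.  23.  17. -98. -63.] F [-0.6  0.2 -2.8] op 0.124
[0.552, 0.317, 0.062] shift [ 0. -1.  4.] rows 1.0
[0.5487, 0.287, 0.062] shift [23. -1. 19.] rows 1.0
[0.546, 0.2635, 0.062] shift [18. -0. 15.] rows 1.0
ee_pos: [0.552, 0.3194, 0.0649]
force: [0.1, 0.3, -3.5]
```

```bash
python3 -m pendant '[[-1,0,1,0,0],[-1,0,1,0,0],[-2,0,2,0,0],[-2,0,2,0,0]]' | sed -n '2p;4p'
python3 -m pendant '[[-0.6,0,0.8,0,0],[-0.6,0,0.8,0,0]]' | sed -n '2p;4p'
```

```text
ee_pos: [0.5519, 0.3197, 0.062]
force: [0.2, 0.2, -1.5]
ee_pos: [0.5519, 0.3197, 0.0618]
force: [-0.9, 1.4, 2.7]
```

```bash
python3 -m pendant '[[8,0,6.3,0,0],[15,0,12.6,0,0],[23,-0.5,19,0,0],[23,-0.5,19,0,0]]' | sed -n '2p;4p'
python3 -m pendant '[[8,0,6.3,0,0],[15,0,12.6,0,0],[15,0,12.6,0,0]]' | sed -n '2p;4p'
python3 to.py
python3 - <<'E'
from h import *
a=snap("side","s9.png")[130:280,290:440];b=snap("top","t9.png")[195:265,210:310]
cv2.imwrite("pics/c9.png",np.hstack([cv2.resize(a,(350,350),interpolation=2),cv2.resize(b,(450,315),interpolation=2)[:,:].copy() if 0 else cv2.copyMakeBorder(cv2.resize(b,(450,315),interpolation=2),0,35,0,0,0)]))
E
```

```text
ee_pos: [0.5488, 0.289, 0.0618]
force: [1.9, -2.3, 2.3]
ee_pos: [0.5465, 0.27, 0.0618]
force: [1.1, -1.5, 4.6]
t 36.2 p [0.5465 0.27   0.0618] z [-0.104 -0.63  -0.77 ] y [-0.991  0.127  0.03 ] q [ 51.  47.  14.  18. -93. -63.] F [ 1.1 -1.5  4.6] op 0.126
```

View pics/c9.png

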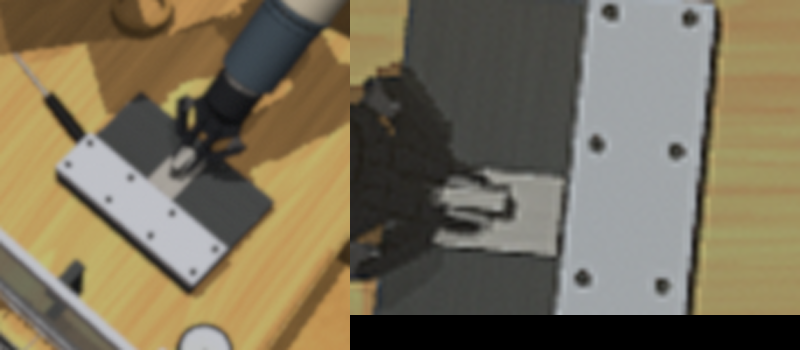

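```bash
python3 -m pendant '[[2.5,0,2,0,0],[5,0,4,0,0],[5,0,4,0,0],[5,0,4,0,0]]' | sed -n '2p;4p'
python3 -m pendant '[[0,0,0,0,0.25],[0,0,0,0,0.4],[0,0,0,0,0.5],[0,0,0,0,0.5]]' | sed -n '2p;4,5p'
python3 to.py
```

```text
ee_pos: [0.546, 0.2652, 0.0618]
force: [0.6, 3.1, 6.5]
ee_pos: [0.5449, 0.2639, 0.0603]
force: [0.2, -0.5, 0.7]
opening: 0.497
t 37.1 p [0.5449 0.2639 0.0603] z [-0.106 -0.63  -0.769] y [-0.991  0.127  0.032] q [ 51.  47.  13.  18. -92. -63.] F [ 0.2 -0.5  0.7] op 0.497
```

```bash
python3 -m pendant '[[0,0,-20,0,0.5],[0,0,-50,0,0.6],[0,0,-90,0,0.8],[0,0,-130,0,1],[0,0,-170,0,1]]' | sed -n '2p;4p'
python3 -m pendant '[[0,0,-40,0,1],[0,0,-80,0,1],[0,0,-80,0,1]]' | sed -n '2p;4p'
python3 to.py '[[0.56,0.2,0.5],[0.48,0.02,0.4],[0.48,0.01,0.065]]'
python3 - <<'E'
from h import *
a=snap("side","s10.png");b=snap("top","t10.png")
f=lambda i,x,y,w,h:cv2.resize(i[y:y+h,x:x+w],(400,300),interpolation=2)
cv2.imwrite("pics/c10.png",np.vstack([np.hstack([f(a,320,175,80,60),f(b,210,195,80,60)]),np.hstack([f(a,230,255,80,60),f(b,375,225,80,60)])]))
E
```

```text
ee_pos: [0.5627, 0.3717, 0.1933]
force: [1.7, 1.2, 0.5]
ee_pos: [0.5555, 0.4112, 0.2264]
force: [1.4, 2.3, -8.2]
t 37.9 p [0.5555 0.4112 0.2264] z [-0.119 -0.63  -0.767] y [-0.99   0.134  0.043] q [  56.   63.   69.   20. -133.  -54.] F [ 1.4  2.3 -8.2] op 1.0
[0.56, 0.2, 0.5] shift [336. -21. -77.] rows 7.0
[0.48, 0.02, 0.4] shift [ 80.  51. 200.] rows 5.0
[0.48, 0.01, 0.065] shift [-207.  -16.  263.] rows 7.0
```

View pics/c10.png

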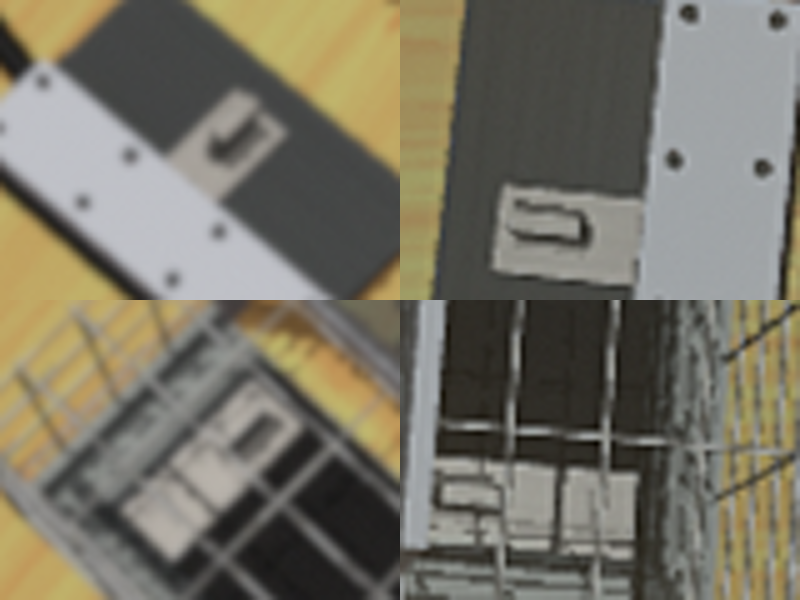

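Run:
```python
from h import *
np.set_printoptions(precision=4,suppress=True)
f=lambda ox,oy:(lambda p:(ox+p[0]/5-.4,oy+p[1]/5-.4))
ex=np.array([-.1097,-.994]);ey=np.array([.994,-.1097])
m=np.array([.5433,.2029])
for n,g,ps in(("top",f(210,195),[(102,184),(93,268)]),("side",f(320,175),[(242,88),(287,130)])):
    q=[pl(n,g(p),.036)[:2] for p in ps];c=sum(q)/2;print(n,"rear centre slot2",((c-m)@ex+.085).round(4),((c-m)@ey).round(4),"w",np.linalg.norm(q[0]-q[1]))
print("triang",tri(f(320,175)((287,130)),f(210,195)((102,184))),tri(f(320,175)((242,88)),f(210,195)((93,268))))
mouth=[pl("top",f(210,195)(p),.058)[:2] for p in((263,0),(240,270))];print("mouth edge slot2 x",[(q-m)@ex for q in mouth])
t=[pl("top",f(375,225)(p),.016)[:2] for p in((232,258),(237,170))];l=[pl("top",f(375,225)(p),.016)[:2] for p in((158,252),(162,167))]
q=[pl("side",f(230,255)(p),.016)[:2] for p in((118,215),(175,262),(245,78),(303,125))]
print("g2 tip top",sum(t)/2,"line top",sum(l)/2,"tip side",(q[0]+q[1])/2,"rear",(q[2]+q[3])/2,np.linalg.norm(q[0]-q[1]),np.linalg.norm(q[0]-q[2]))
for d in(q[0]-q[2],q[1]-q[3],sum(t)/2-sum(l)/2):print(np.degrees(np.arctan2(d[1],d[0])))
```

```text
top rear centre slot2 -0.0007 -0.0012 w 0.04861677031139732
side rear centre slot2 -0.0067 -0.0029 w 0.04600389945978849
triang (array([0.5744, 0.284 , 0.0487]), np.float64(0.0018423718126590928)) (array([0.5279, 0.2909, 0.0472]), np.float64(0.005767277984212532))
mouth edge slot2 x [np.float64(-0.0016440544765278459), np.float64(0.0014641497393548166)]
g2 tip top [ 0.4626 -0.2601] line top [ 0.4661 -0.2177] tip side [ 0.4616 -0.2585] rear [ 0.4717 -0.1293] 0.051854340520991034 0.129716069980855
-94.1257475201629
-94.79889989756876
-94.678597640366
```

```bash
python3 -m pendant '[[30,0,-30,0,1],[70,-4,-25,0,1],[110,-5,0,0,1],[145,-5,25,0,1],[180,-5,45,0,1]]' | sed -n '2,4p'
python3 to.py '[[0.50,0.1,0.28],[0.48,0.01,0.25],[0.48,0.0,0.068]]'
```

```text
ee_pos: [0.5383, 0.2432, 0.3223]
ee_rot: [[-0.083, -0.991, -0.109], [-0.773, 0.133, -0.62], [0.629, 0.032, -0.777]]
force: [2.2, -0.5, 2.5]
t 38.5 p [0.5383 0.2432 0.3223] z [-0.109 -0.62  -0.777] y [-0.991  0.133  0.032] q [  50.   37.   33.   21. -119.  -52.] F [ 2.2 -0.5  2.5] op 0.998
[0.5, 0.1, 0.28] shift [ 87.  17. 126.] rows 4.0
[0.48, 0.01, 0.25] shift [52.  7. 81.] rows 2.0
[0.48, 0.0, 0.068] shift [-107.   -7.  148.] rows 4.0
```

```bash
python3 -m pendant '[[22,4,31,0,1],[44,8,63,0,1],[66,12,95,0,1],[87,17,126,0,1],[113,20,166,0,1]]' | sed -n '2p;4p'
python3 -m pendant '[[26,3,41,0,1],[10,2,70,0,1],[-18,0,110,0,0.8],[-45,-2,150,0,0.6],[-70,-4,180,0,0.6]]' | sed -n '2p;4p'
python3 -m pendant '[[0,0,0,0,0.6],[0,0,0,0,0.6]]' | sed -n '2p;4p'
python3 to.py '[[0.475,-0.01,0.07],[0.473,-0.11,0.053],[0.4702,-0.155,0.047]]'
```

```text
ee_pos: [0.4904, 0.0558, 0.2658]
force: [1.2, 0.8, -0.5]
ee_pos: [0.4801, -0.0019, 0.0801]
force: [0.9, 0.3, 0.6]
ee_pos: [0.4818, -0.0004, 0.0822]
force: [0.2, -0.5, 0.5]
t 39.7 p [ 4.818e-01 -4.000e-04  8.220e-02] z [-0.109 -0.621 -0.776] y [-0.991  0.133  0.032] q [ 36.  27. -24.  27. -72. -60.] F [ 0.2 -0.5  0.5] op 0.596
[0.475, -0.01, 0.07] shift [ 0.  5. 16.] rows 1.0
[0.473, -0.11, 0.053] shift [ 67. -12.  76.] rows 3.0
[0.4702, -0.155, 0.047] shift [31. -3. 33.] rows 1.0
```

```bash
python3 -m pendant '[[0,5,16,0,0.6],[22,1,41,0,0.6],[44,-3,66,0,0.6],[67,-7,92,0,0.6],[67,-7,92,0,0.6]]' | sed -n '2p;4p'
python3 to.py '[[0.4702,-0.155,0.047]]'
```

```text
ee_pos: [0.4721, -0.1126, 0.0529]
force: [1.0, 0.4, 0.9]
t 40.2 p [ 0.4721 -0.1126  0.0529] z [-0.111 -0.621 -0.776] y [-0.99   0.137  0.031] q [ 25.  25. -34.  36. -61. -59.] F [1.  0.4 0.9] op 0.598
[0.4702, -0.155, 0.047] shift [29. -4. 31.] rows 1.0
```

```bash
python3 -m pendant '[[10,-1,10,0,0.6],[20,-3,21,0,0.6],[29,-4,31,0,0.6],[29,-4,31,0,0.6]]' | sed -n '2p;4p'
python3 -m pendant '[[0,0,0,0,0.3],[0,0,0,0,0],[0,0,0,0,0],[0,0,0,0,0],[0,0,0,0,0]]' 90 | sed -n '2,5p'
python3 to.py '[[0.4702,-0.155,0.060],[0.48,0.01,0.065],[0.48,0.03,0.2],[0.4716,0.3275,0.2],[0.4716,0.3275,0.09]]'
```

```text
ee_pos: [0.4708, -0.1529, 0.0455]
force: [0.2, 0.6, -0.1]
ee_pos: [0.4725, -0.1511, 0.0453]
ee_rot: [[-0.082, -0.991, -0.107], [-0.772, 0.132, -0.622], [0.63, 0.032, -0.776]]
force: [0.8, 2.8, 5.8]
opening: 0.126
t 41.1 p [ 0.4725 -0.1511  0.0453] z [-0.107 -0.622 -0.776] y [-0.991  0.132  0.032] q [ 20.  25. -37.  40. -57. -58.] F [0.8 2.8 5.8] op 0.126
[0.4702, -0.155, 0.06] shift [12.  2. -9.] rows 1.0
[0.48, 0.01, 0.065] shift [-125.   12. -107.] rows 4.0
[0.48, 0.03, 0.2] shift [  70.    7. -117.] rows 3.0
[0.4716, 0.3275, 0.2] shift [-229.   47. -184.] rows 6.0
[0.4716, 0.3275, 0.09] shift [-69.  -3.  85.] rows 3.0
```

```bash
python3 -m pendant '[[5,0,-6,0,0],[10,0,-11,0,0],[-18,3,-35,0,0],[-45,6,-60,0,0],[-73,9,-84,0,0]]' | sed -n '2p;4,5p'
python3 -m pendant '[[-28,3,-24,0,0],[-45,5,-38,0,0],[-45,5,-38,0,0],[-25,8,-75,0,0],[0,10,-112,0,0]]' | sed -n '2p;4,5p'
python3 -m pendant '[[20,2,-35,0,0],[30,2,-50,0,0],[30,2,-50,0,0]]' | sed -n '2p;4,5p'
python3 to.py '[[0.4716,0.3275,0.2],[0.4716,0.3275,0.09]]'
```

```text
ee_pos: [0.4758, -0.0415, 0.0641]
force: [-0.4, -0.7, -2.3]
opening: 0.124
ee_pos: [0.4776, 0.0278, 0.1511]
force: [1.5, 0.9, -1.1]
opening: 0.124
ee_pos: [0.4808, 0.0369, 0.2109]
force: [-0.6, -0.4, -2.0]
opening: 0.121
t 42.4 p [0.4808 0.0369 0.2109] z [-0.109 -0.619 -0.778] y [-0.99   0.135  0.032] q [ 40.  21. -11.  24. -90. -54.] F [-0.6 -0.4 -2. ] op 0.121
[0.4716, 0.3275, 0.2] shift [-231.   48. -170.] rows 6.0
[0.4716, 0.3275, 0.09] shift [-69.  -3.  86.] rows 3.0
```

```bash
python3 -m pendant '[[-36,8,-27,0,0],[-72,15,-53,0,0],[-108,23,-80,0,0],[-144,30,-106,0,0],[-180,38,-132,0,0]]' | sed -n '2p;4,5p'
python3 -m pendant '[[-30,6,-22,0,0],[-51,10,-38,0,0],[-51,10,-38,0,0],[-75,9,-8,0,0],[-97,8,20,0,0]]' | sed -n '2p;4,5p'
python3 -m pendant '[[-14,-1,18,0,0],[-23,-1,28,0,0],[-23,-1,28,0,0],[-23,-1,28,0,0]]' | sed -n '2p;4,5p'
python3 to.py '[[0.4716,0.3275,0.088]]'
python3 - <<'E'
from h import *
a=snap("side","s11.png")[130:230,280:380];b=snap("top","t11.png")[215:315,200:300]
cv2.imwrite("pics/c11.png",np.hstack([cv2.resize(a,(300,300),interpolation=2),cv2.resize(b,(500,500),interpolation=2)[:300] if 0 else cv2.resize(b[0:75],(500,375),interpolation=2)[:300]]))
E
```

```text
ee_pos: [0.4716, 0.2635, 0.1974]
force: [0.1, 0.0, -1.7]
opening: 0.126
ee_pos: [0.47, 0.3257, 0.1206]
force: [-0.1, -0.0, -3.5]
opening: 0.124
ee_pos: [0.4708, 0.3266, 0.0873]
force: [0.5, 0.0, -2.1]
opening: 0.127
t 43.8 p [0.4708 0.3266 0.0873] z [-0.11  -0.621 -0.776] y [-0.99   0.134  0.033] q [ 58.  44.  14.  13. -97. -68.] F [ 0.5  0.  -2.1] op 0.127
[0.4716, 0.3275, 0.088] shift [-0. -1. -1.] rows 1.0
```

View pics/c11.png

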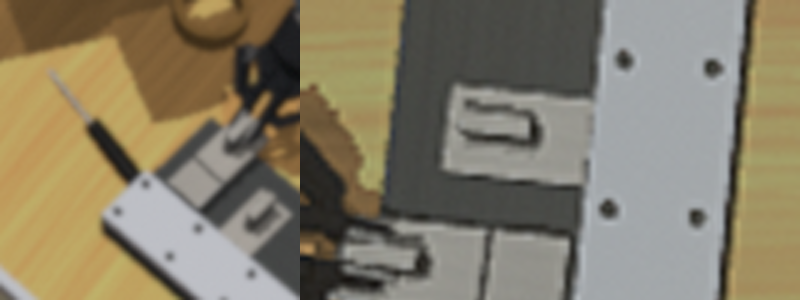

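Run:
```python
from h import *
im=cv2.imread("pics/t11.png")[256:296,222:266].max(2)
print("    "+''.join(str((222+i)%10) for i in range(44)))
for i,r in enumerate(im[::1]): print(256+i,''.join('#' if v>145 else '+' if v>115 else '.' for v in r))
```

```text
23456789012345678901234567890123456789012345
256 ...................................###...+##
257 ...................................###...+##
258 ...................................###+..###
259 ..................................+#########
260 #######++.........................+#########
261 +++############..++...............##########
262 ...###########+..########+++......##########
263 ...###########+..##############+..##########
264 ....##########+.+##############+.+##########
265 #...##########+.+####++++######+..##########
266 +...+#########+.+######+++++##+...##########
267 +....#########+.##############+...##########
268 +...+########+..##############+...##########
269 ....+########+..##############+..+##########
270 ....+########+..####+####+####+..+##########
271 ++###########+.+###+#++++#####+..###########
272 #############+.+###+####+++###+..###########
273 #############+.+#######+#####+...###########
274 #############+.#######+#+##+#+...###########
275 ############+..##+++++++++++#+...###########
276 +############..######+##+++##+...###########
277 ....+#+++++#+..#######
[... 204 characters left out ...]
..############
282 ................................############
283 ...............................+############
284 ................................############
285 ................................###+.+######
286 ................................###...+#####
287 ................................###...+#####
288 ...............................+###+..######
289 +..............................+############
290 #########+++++.................#############
291 ####################+++.+.......+++#########
292 ###############################+++.........+
293 ##########################################++
294 ##############################++############
295 #############################+...+##########
```

```bash
python3 - <<'E'
from h import *
np.set_printoptions(precision=4,suppress=True)
ex=np.array([-.1097,-.994]);ey=np.array([.994,-.1097]);m=np.array([.4589,.2122])
for n,p in dict(tipH=(253.2,262.3),tipL=(251.2,279),tipC=(252.4,270.7),lineC=(236.8,269),lineH=(237.4,261),lineL=(235.9,277.5),edge=(255.0,270.5)).items():
    X=pl("top",p,.058)[:2];print(n,X,((X-m)@ex).round(4),((X-m)@ey).round(4))
E
python3 to.py '[[0.4690,0.3266,0.0655]]'
```

```text
tipH [0.4833 0.2164] -0.0068 0.0238
tipL [0.4365 0.2222] -0.0075 -0.0233
tipC [0.4597 0.2187] -0.0066 0.0001
lineC [0.4654 0.2625] -0.0507 0.001
lineH [0.4879 0.2608] -0.0515 0.0235
lineL [0.4416 0.265 ] -0.0506 -0.023
edge [0.4601 0.2114] 0.0006 0.0013
t 43.9 p [0.4711 0.3272 0.088 ] z [-0.109 -0.62  -0.777] y [-0.99   0.134  0.032] q [ 58.  44.  14.  13. -97. -68.] F [-0.7  0.1 -2.4] op 0.124
[0.469, 0.3266, 0.0655] shift [-13.   1.  18.] rows 1.0
```

```bash
python3 -m pendant '[[-7,0,8.5,0,0],[-13,-0.5,16,0,0],[-13,-0.5,16,0,0],[-13,-0.5,16,0,0]]' | sed -n '2p;4p'
python3 -m pendant '[[-0.6,0,0.8,0,0],[-0.6,0,0.8,0,0],[-0.6,0,0.8,0,0]]' | sed -n '2p;4p'
python3 -m pendant '[[-0.6,0,0.8,0,0],[-0.6,0,0.8,0,0],[-0.6,0,0.8,0,0]]' | sed -n '2p;4p'
```

```text
ee_pos: [0.4701, 0.3268, 0.0655]
force: [-1.1, -0.4, -2.3]
ee_pos: [0.4702, 0.3268, 0.0654]
force: [-1.9, -0.1, 2.7]
ee_pos: [0.4701, 0.3268, 0.0653]
force: [-4.2, 1.2, 6.6]
```

```bash
python3 -m pendant '[[8.2,0,5.8,0,0],[16,-0.3,12,0,0],[24,-0.5,18.5,0,0],[24,-0.5,18.5,0,0]]' | sed -n '2p;4p'
python3 -m pendant '[[5.5,0,4.5,0,0],[11,-0.5,9,0,0],[11,-0.5,9,0,0]]' | sed -n '2p;4,5p'
python3 to.py '[[0.465,0.2762,0.065]]'
```

```text
ee_pos: [0.4669, 0.2953, 0.0653]
force: [1.2, -2.4, 2.7]
ee_pos: [0.4658, 0.2823, 0.0653]
force: [2.5, 0.4, 4.9]
opening: 0.122
t 45.6 p [0.4658 0.2823 0.0653] z [-0.11  -0.621 -0.776] y [-0.99   0.134  0.033] q [ 57.  41.   5.  14. -90. -69.] F [2.5 0.4 4.9] op 0.122
[0.465, 0.2762, 0.065] shift [ 5. -0.  4.] rows 1.0
```

```bash
python3 -m pendant '[[2.2,0,1.8,0,0],[4.3,0,3.4,0,0],[4.3,0,3.4,0,0],[4.3,0,3.4,0,0]]' | sed -n '2p;4p'
python3 -m pendant '[[0,0,0,0,0.25],[0,0,0,0,0.4],[0,0,0,0,0.45],[0,0,0,0,0.45]]' | sed -n '2p;4,5p'
python3 -m pendant '[[0,0,-20,0,0.45],[0,0,-50,0,0.6],[0,0,-90,0,0.8],[0,0,-130,0,1],[0,0,-150,0,1]]' | sed -n '2p;4p'
python3 -m pendant '[[30,0,-30,0,1],[60,0,-40,0,1],[60,0,-40,0,1]]' | sed -n '2p;4p'
python3 - <<'E'
from h import *
b=snap("top","t12.png");a=snap("side","s12.png")
im=b[256:296,205:265].max(2)
print("    "+''.join(str((205+i)%10) for i in range(60)))
for i,r in enumerate(im): print(256+i,''.join('#' if v>145 else '+' if v>115 else '.' for v in r))
E
python3 to.py
```

```text
ee_pos: [0.4652, 0.2778, 0.0653]
force: [1.7, 3.3, 5.7]
ee_pos: [0.4644, 0.2769, 0.0644]
force: [-0.1, 0.7, 0.6]
opening: 0.45
ee_pos: [0.4817, 0.3721, 0.1836]
force: [1.2, 0.5, -0.5]
ee_pos: [0.4816, 0.3483, 0.2546]
force: [0.2, -0.6, 0.4]
    567890123456789012345678901234567890123456789012345678901234
256 ###########.........................................###...+#
257 ###########.........................................###...+#
258 ###########.........................................###+..##
259 ##########+........................................+########
260 ##########.........................................+########
261 ##########............######+++....................#########
262 ##########............###############++............#########
263 ##########............###++++++##############+++...#########
264 ##########............##+.......+++++#######################
265 ##########............#+..............######################
266 ##########...........+#++....+........+##########++#########
267 ##########...........+#+#######+++.....##########+.#########
268 #########+
[... 1255 characters left out ...]
...................###...+####
288 ########+.......................................+###+..#####
289 ###############+++.+............................+###########
290 ##########################+++++.................############
291 #####################################+++++.......+++########
292 +###############################################+++.........
293 .+#########################################################+
294 .....+#########################################++###########
295 ......+#######################################+...+#########
t 47.3 p [0.4806 0.3487 0.2503] z [-0.111 -0.62  -0.777] y [-0.99   0.135  0.034] q [  59.   42.   33.   15. -118.  -63.] F [ 0.2  0.7 -0.2] op 1.002
```

Run:
```python
from h import *
np.set_printoptions(precision=4,suppress=True)
ex=np.array([-.1097,-.994]);ey=np.array([.994,-.1097])
im=cv2.imread("pics/t12.png").max(2)
for m,pts in((np.array([.4589,.2122]),((226.6,261),(224.6,277.5))),):
    q=[pl("top",p,.036)[:2] for p in pts];c=sum(q)/2;print("g2 line est",((c-m)@ex+.085).round(4),((c-m)@ey).round(4))
    for p in((253.6,267),(253,278)):print("dark col",((pl("top",p,.036)[:2]-m)@ex).round(4))
    print("mouth edge",((pl("top",(254.7,270),.058)[:2]-m)@ex).round(4))
b=im[225:256,205:270]
for i,r in enumerate(b): print(225+i,''.join('#' if v>145 else '+' if v>115 else '.' for v in r))
```

```text
g2 line est -0.0013 -0.001
dark col -0.0076
dark col -0.006
mouth edge -0.0003
225 ##############.........................................###+.+####
226 +#############+.......................................+###...+###
227 +#############+........................................###....###
228 +#############.........................................###+..####
229 ##############.........................................##########
230 ##############.........................................##########
231 ##############........................................+##########
232 ##############............++..........................+##########
233 #############+...........+########+++.................###########
234 #############............+##+++#############+++.......###########
235 #############+...........+#+...++++++################+###########
236 #############+...........##+..........++++#######################
237 #############............###++....+.......#######################
238 #############............###########++++..+#########++###########
239 #############............#+##########
[... 448 characters left out ...]

246 ############............#################+#########++############
247 ############............###########################+.############
248 ############............###########################+.############
249 ############...............+#++++##################+.############
250 ###########+.......................++###++#########++############
251 ###########.................................++###++++############
252 ###########.........................................#############
253 ###########.........................................#############
254 ###########.........................................#############
255 ###########........................................+###+..#######
```

```bash
python3 to.py '[[0.52,0.2,0.42],[0.59,0.014,0.438],[0.5767,-0.0605,0.345]]'
```

```text
t 47.3 p [0.4806 0.3487 0.2503] z [-0.111 -0.62  -0.777] y [-0.99   0.135  0.034] q [  59.   42.   33.   15. -118.  -63.] F [ 0.2  0.7 -0.2] op 1.002
[0.52, 0.2, 0.42] shift [218. -53. -44.] rows 5.0
[0.59, 0.014, 0.438] shift [149. -94.  94.] rows 4.0
[0.5767, -0.0605, 0.345] shift [  0.   0. 120.] rows 3.0
```

```bash
python3 -m pendant '[[44,-11,-9,0,1],[87,-21,-18,0,1],[130,-32,-26,0,1],[174,-42,-35,0,1],[218,-53,-44,0,1]]' | sed -n '2p;4p'
python3 -m pendant '[[37,-24,23,0,1],[75,-47,47,0,1],[112,-71,71,0,1],[149,-94,94,0,1],[149,-94,94,0,1]]' | sed -n '2p;4p'
python3 to.py '[[0.5767,-0.0605,0.345]]'
python3 - <<'E'
from h import *
a=snap("side","s13.png")[190:330,240:400];b=snap("top","t13.png")[130:290,300:460]
cv2.imwrite("pics/c13.png",np.hstack([cv2.resize(a,(400,350),interpolation=2),cv2.resize(b,(350,350),interpolation=2)]))
E
```

```text
ee_pos: [0.5198, 0.1999, 0.4198]
force: [0.9, 0.3, 0.6]
ee_pos: [0.5907, 0.0098, 0.4366]
force: [-0.1, 0.3, -0.2]
t 48.3 p [0.5907 0.0098 0.4366] z [-0.116 -0.621 -0.775] y [-0.989  0.14   0.036] q [  31.   30.   33.   32. -117.  -29.] F [-0.1  0.3 -0.2] op 1.004
[0.5767, -0.0605, 0.345] shift [ -2.   1. 116.] rows 3.0
```

View pics/c13.png

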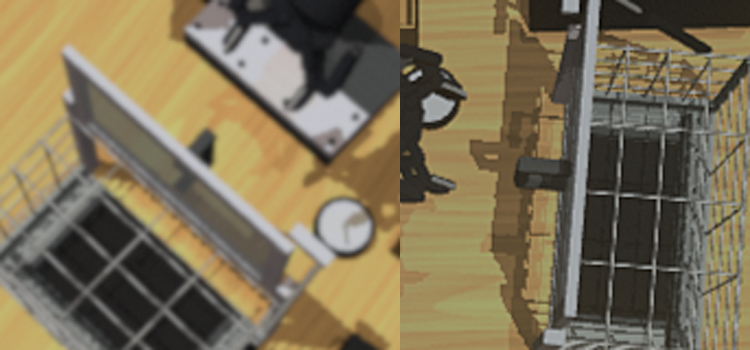

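```bash
python3 -m pendant '[[0,0,30,0,1],[-1,0,60,0,1],[-2,1,90,0,1],[-2,1,116,0,1],[-2,1,116,0,1]]' | sed -n '2p;4p'
python3 -m pendant '[[0,0,0,0,0.5],[0,0,0,0,0.2],[0,0,0,0,0],[0,0,0,0,0],[0,0,0,0,0]]' 70 | sed -n '2p;4,5p'
python3 to.py '[[0.5765,-0.0605,0.245],[0.5765,-0.0605,0.118]]'
```

```text
ee_pos: [0.5749, -0.0558, 0.3428]
force: [-0.9, 0.1, -0.0]
ee_pos: [0.5766, -0.0551, 0.3464]
force: [-1.1, 4.5, -0.6]
opening: 0.166
t 49.4 p [ 0.5766 -0.0551  0.3464] z [-0.11  -0.621 -0.776] y [-0.99   0.134  0.033] q [  26.   24.   11.   31. -101.  -34.] F [-1.1  4.5 -0.6] op 0.166
[0.5765, -0.0605, 0.245] shift [-60.  -4.  82.] rows 3.0
[0.5765, -0.0605, 0.118] shift [-80.  -4.  99.] rows 3.0
```

```bash
python3 -m pendant '[[-8,-0.4,10,0,0],[-22,-1,27,0,0],[-37,-2,46,0,0],[-52,-3,64,0,0],[-66,-3.5,81,0,0]]' | sed -n '2p;4,5p'
python3 to.py
python3 -m pendant '[[-12,-0.6,15,0,0],[-24,-1.3,30,0,0],[-36,-2,45,0,0],[-48,-2.6,60,0,0],[-56,-3,70,0,0]]' | sed -n '2p;4,5p'
python3 to.py
```

```text
ee_pos: [0.5767, -0.055, 0.2413]
force: [0.1, 1.8, 2.0]
opening: 0.161
t 49.9 p [ 0.5767 -0.055   0.2413] z [-0.109 -0.621 -0.776] y [-0.99   0.134  0.032] q [ 27.  26.  -1.  30. -89. -41.] F [0.1 1.8 2. ] op 0.161
ee_pos: [0.5767, -0.0551, 0.1505]
force: [-2.0, 6.8, -0.7]
opening: 0.162
t 50.4 p [ 0.5767 -0.0551  0.1505] z [-0.109 -0.62  -0.777] y [-0.99   0.134  0.033] q [ 26.  29.  -9.  31. -79. -47.] F [-2.   6.8 -0.7] op 0.162
```

```bash
python3 -m pendant '[[-8,-0.4,10,0,0],[-15,-0.8,19,0,0],[-21,-1,26,0,0],[-21,-1,26,0,0]]' | sed -n '2p;4,5p'
python3 -m pendant '[[-2,0,2.4,0,0],[-4,0,4.6,0,0],[-4,0,4.6,0,0]]' | sed -n '2p;4,5p'
python3 to.py
```

```text
ee_pos: [0.5766, -0.0551, 0.1165]
force: [1.7, 5.0, -8.8]
opening: 0.159
ee_pos: [0.5767, -0.0551, 0.1142]
force: [-4.3, 8.1, 5.5]
opening: 0.162
t 51.1 p [ 0.5767 -0.0551  0.1142] z [-0.108 -0.621 -0.776] y [-0.991  0.133  0.031] q [ 26.  31. -11.  32. -75. -49.] F [-4.3  8.1  5.5] op 0.162
```

```bash
python3 -m pendant '[[0,0,0,0,0.4],[0,0,0,0,0.8],[0,0,0,0,1],[0,0,-20,0,1],[0,0,-50,0,1]]' | sed -n '2p;4,5p'
python3 -m pendant '[[0,0,-40,0,1],[0,0,-80,0,1],[0,0,-120,0,1],[0,0,-160,0,1],[0,0,-200,0,1]]' | sed -n '2p;4p'
python3 -m pendant '[[40,10,0,0,1],[70,40,0,0,1],[80,80,0,0,1],[80,110,0,0,1],[80,110,0,0,1]]' | sed -n '2p;4p'
python3 to.py
python3 - <<'E'
from h import *
a=snap("side","s14.png");b=snap("top","t14.png")
f=lambda i,x,y,w,h:cv2.resize(i[y:y+h,x:x+w],(400,300),interpolation=2)
cv2.imwrite("pics/c14.png",np.vstack([np.hstack([f(a,220,200,160,120),f(b,330,130,160,120)]),np.hstack([f(a,290,160,120,90),f(b,200,190,120,90)])]))
E
```

```text
ee_pos: [0.5803, -0.0262, 0.1508]
force: [-0.0, 0.5, 0.3]
opening: 0.983
ee_pos: [0.6034, 0.0997, 0.3081]
force: [2.1, 0.4, 0.7]
ee_pos: [0.4858, 0.0517, 0.3626]
force: [0.2, 0.3, 0.9]
t 52.6 p [0.4858 0.0517 0.3626] z [-0.109 -0.62  -0.777] y [-0.991  0.133  0.032] q [  41.   18.    7.   25. -109.  -46.] F [0.2 0.3 0.9] op 1.002
```

View pics/c14.png

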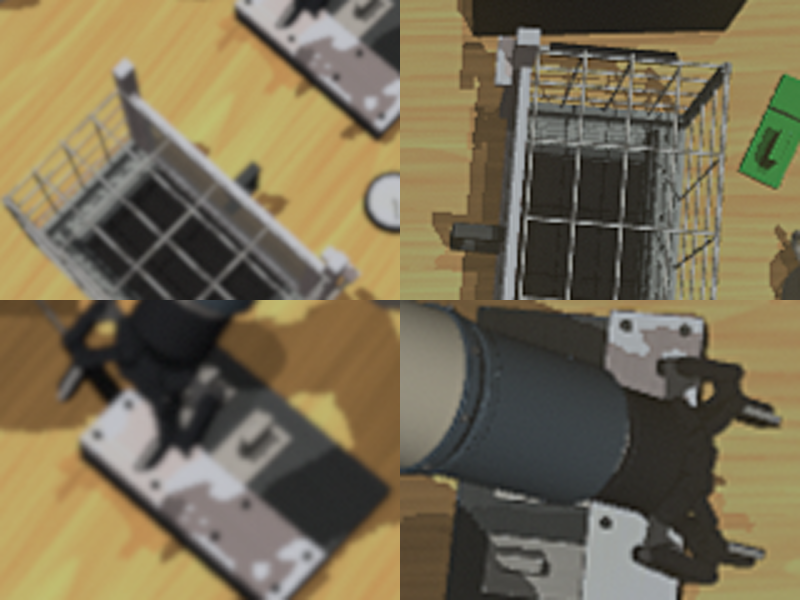

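```bash
python3 to.py '[[0.48,0.36,0.30]]'
python3 -m pendant '[[-40,8,-24,0,1],[-80,16,-48,0,1],[-120,24,-72,0,1],[-160,32,-96,0,1],[-200,40,-116,0,1]]' | sed -n '2p;4p'
python3 -m pendant '[[-40,5,-24,0,1],[-68,6,-30,0,1],[-68,6,-30,0,1],[-68,6,-30,0,1]]' | sed -n '2p;4p'
python3 - <<'E'
from h import *
b=snap("top","t15.png");a=cv2.imread("pics/top0.png");c=cv2.imread("pics/t12.png")
def sh(p,q,x,y,w,h,m=6):
    r=cv2.matchTemplate(q[y-m:y+h+m,x-m:x+w+m],p[y:y+h,x:x+w],cv2.TM_CCOEFF_NORMED);_,v,_,l=cv2.minMaxLoc(r);return (l[0]-m,l[1]-m,round(v,3))
print("handle/sash vs start",sh(a,b,346,212,32,28),sh(a,b,366,150,18,20))
print("g1 vs t12",sh(c,b,222,228,34,28),"g2",sh(c,b,218,256,34,28))
s0=cv2.imread("pics/side0.png");s1=snap("side","s15.png");print("side handle",sh(s0,s1,308,258,24,26))
for n,bx in dict(tape=(148,298,40,40),wrench=(462,290,34,70),driver=(230,290,34,75),jar=(122,222,42,36),mug=(475,218,50,50),dial=(296,157,34,34)).items():print(n,sh(a,b,*bx))
E
python3 to.py
```

```text
t 52.7 p [0.4878 0.052  0.3611] z [-0.11  -0.621 -0.776] y [-0.99   0.134  0.033] q [  41.   19.    7.   25. -109.  -46.] F [ 0.2  0.3 -0.7] op 0.994
[0.48, 0.36, 0.3] shift [-276.   47. -143.] rows 7.0
ee_pos: [0.4785, 0.2859, 0.3248]
force: [1.5, 0.9, 0.1]
ee_pos: [0.4817, 0.3565, 0.3045]
force: [0.4, -0.6, 0.5]
handle/sash vs start (0, 0, 0.966) (0, 0, 1.0)
g1 vs t12 (0, 0, 1.0) g2 (0, 0, 1.0)
side handle (0, 0, 1.0)
tape (0, 0, 0.661)
wrench (0, 0, 0.473)
driver (0, 0, 0.999)
jar (-6, 6, 0.328)
mug (0, 0, 1.0)
dial (0, 0, 1.0)
t 53.7 p [0.4816 0.3553 0.3068] z [-0.111 -0.621 -0.776] y [-0.99   0.135  0.033] q [  59.   43.   43.   16. -126.  -60.] F [0.5 0.9 0.2] op 1.0
```

```bash
python3 -m pendant '[[0,0,0,0,1],[0,0,0,0,1],[0,0,0,0,1]]' | sed -n '2p;4p'; python3 -c "
from workcell import arm
print(arm.close_job())"
```

```text
ee_pos: [0.4811, 0.3555, 0.3073]
force: [0.4, -0.1, 1.2]
the job is handed in; nothing more can be done
None
```

I raised the sash about 0.235 m and it stayed up on its own. I took out the two gauges present and slid them into slot 2 and slot 3, then pulled the sash back down by its handle and handed in at about 54 s.

**Reaching in:** The tool pointing straight down would not fit under the sash and roof. I tilted it about 39° by pushing the arm against its reach limit, since the pendant gives no tilt command.

**Unexplained force:** During one of those pushes the force sensor read about 15 N, far from the bench objects. I backed off and never found the cause.

**Last checks that agreed:**
- **Sash:** the handle and frame match the starting pictures exactly, so it is shut.
- **Cabinet:** a picture taken before I closed the sash showed it empty, so there was no third gauge.
- **Gauge positions:** in the top view both lines lie about 1 mm short of the mouth and about 1 mm off centre, and neither gauge moved after that measurement.

**Checks that disagreed or were incomplete:**
- **Line depth:** the side view put the slot 2 line about 7 mm short of the mouth, but that view is offset by 3–4 mm at the block. In slot 3 a faint dark edge in the top view suggested 4–7 mm short. All of these are inside the 8 mm allowed.
- **Other objects:** the driver, mug and dial match the starting pictures. The picture match for the tape and wrench was weak though it showed no shift. The jar's match failed, probably because the arm or its shadow was in the way, so I could not confirm it.

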